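Sort the mixed dog treats at the feeding station

ROBOT

A 6-joint arm with a two-finger parallel gripper is mounted at the origin on the work surface. World frame = base frame: x ahead of the robot, y to its left, z up, the work surface at z = 0. Lengths are in m, angles in rad, forces in N, time in s.
With the tool pointing down it reaches from about 0.25 to 0.85 m from the base axis. Payload 12.5 kg.
Tool frame: the origin (TCP) lies midway between the tips of the shut fingers; the grasp point (between the pads) lies 19 mm behind it; z points along the fingers, x is the direction in which the jaws open and shut, and the axes are right-handed (so a half turn about z gives the same grasp; the last joint's range is limited). The gripper opens to 93 mm and grips with 3 to 60 N. Pads are 15 mm wide; open, the fingers measure 128 mm over their backs; the gripper's body (75 mm by 188 mm) begins 65 mm behind the grasp point.
Start: joints at [1.19, 0.351, 1.652, -0, 1.139, -0.085], TCP at [0.16, 0.526, 0.219] pointing down, gripper open.
Joint ranges: [-2.75, 2.75], [-0.79, 2.1], [0.01, 2.65], [-1.57, 4.71], [0.07, 3.14], [-2.87, 2.87]. Speed limits (rad/s): [2.22, 2.22, 2.79, 3.14, 3.14, 3.14].

INTERFACE

Orientations are given as a 3x3 rotation matrix whose columns are the frame's x, y, z axes.
In Python, from bench import observe, imaging, manip gives the robot as it stands.
- The arm moves only by the tool step_arm, never from a script. Its argument "rows" is text: rows parted by semicolons, each of 7 numbers parted by spaces: the shift along the tool's x, y, z in m, then the turn, a rotation vector about the tool's x, y, z in rad, then the gripper's target within -1 to 1 (fully open at 1, half-way at 0, shut at -1). A call has exactly 10 rows; each row shifts and turns the commanded pose from where the row before left it, along the tool's axes as they then stand; what a row does not reach is not made up. A row lasts 1/8 s, in which the tool goes at most 62.5 mm and 10.7 degrees, less where a joint would pass 70% of its speed; a pose out of reach is approached as far as the arm can. A call with a gripper value outside its range is refused whole. The fingers move at their own pace and stop on an object; "squeeze" is the grip in N (left out, the last holds). Time passes only in rows, so rows that do not move let the fingers close, or fill a call up. It gives the time, the measured TCP pose, the force and the opening at its end, in the units of the state.
- observe(): the state, without advancing time (a new reading comes with each control period).
- imaging.camera(name): name is "scene" or "side" or "wrist"; returns a dict with "pixels" (420x560x3 uint8, red, green, blue), "depth" (420x560 float32, m along the optical axis (not along the pixel's ray), 0 where there is no reading), "camera_matrix" (3x3 intrinsics, pixels), "origin" and "rotation" of the camera in the world; the wrist camera has in their place "mount" (4x4, takes a point from camera to tool coordinates, whose origin is the TCP and whose axes are the tool frame's). Camera axes: x right, y down, z forward; pixel columns grow to the right and rows downward; lengths in m; the calibration is good to about 2 mm. A picture is of the moment at which its call begins: read the wrist's pose just before it.
- manip.job_done(): hands the job in, once; it reports no verdict.
Trained networks look in the newest picture that a camera, given by its name, has taken for a name from the list of things; names that differ only in an ending like _2 or _b are one class to them, and where a whole thing is asked for, a point or a joint stands for the part that bears it (a point fixed in the world has none). Each returns a list of dicts, best first, with "conf" (0 to 1); they miss things now and then, are a little off and sometimes report something else, mostly with a low value. They report only what shows in the picture. A call takes as long as a camera call. They do not tell look-alikes from the thing itself.
- imaging.look_for(name, camera): "point" ([x, y, z] in m, in world coordinates, good to about 4 mm: the middle of the surface that is visible of it).
- imaging.regions_of(name, camera): "pixels" (420x560 bool, what is visible of it).
- imaging.pinpoint(name, camera): "point" ([x, y, z] in m, in world coordinates, good to about 4 mm: a listed point, or the origin of a listed thing).
The state is a dict: "clock": time; "joint_pos": joint angles; "qd": joint speeds; "joint_torque": joint torques, N m; "eef_pos": TCP position; "eef_rot": TCP orientation; "ft_force": force on the tool from outside, world axes, zero at the start; "wrist_torque": the same for the moment, N m; "finger_gap": opening from 0.0 (shut) to 1.0 (fully open).
Only numpy, scipy, OpenCV 4.12 (cv2) and the standard library are available. Lean on these libraries where they do the work, as an engineer would, in place of code of your own. Each camera call takes 0.05 s, during which the arm holds its last target.

TASK

A mixed handful of dog treats lies about on the marble worktop: put the two bone-shaped biscuits into the open grey tub, the two round biscuits into the shallow bamboo tray, and the chew stick into the white bowl on the raised stand. Lay each one down rather than dropping it, so that all of them end up lying flat on the floor of their container, none on top of another or propped on an edge. Leave the two closed tins standing where they are.

Things in the scene. Friction and masses are not known exactly. Their poses are not given: they have to be found in the camera images.
- bone_a_center (a point): First bone-shaped dog biscuit, baked tan, 80 mm long (own x) and 16 mm thick (own z), lying flat at any yaw; the straight shaft is 20 mm wide (own y) and free over the middle 36 mm, the knobbed ends are 40 mm wide; about 22 g. The point is its centre, half-way up (8 mm over the surface). Either bone may lie on either side of the tub.
- bone_b_center (a point): Second bone-shaped biscuit, the same as the first; its centre, half-way up.
- round_a_center (a point): First round biscuit, baked tan disc of 48 mm diameter and 16 mm thickness (own z) with small dark holes on top, about 20 g; its centre, half-way up.
- round_b_center (a point): Second round biscuit, the same as the first; its centre, half-way up.
- chew_center (a point): Straight hard chew stick, baked tan, 90 mm long (own x), 18 mm wide and high with four rounded ribs along it, about 30 g; its centre, half-way up (9 mm over the surface).
- tub: Low grey plastic storage tub, fixed, for the bone biscuits; outside 130 mm (own x) by 150 mm (own y), 58 mm high, wall and floor 4 mm, so the space inside is 122 by 142 mm and 54 mm deep. A small white press button sits on its -x face; its flip lid is already open, folded back beyond the +x wall and sloping down from just under the rim, so nothing rises over the rim. Origin: centre of its underside, on the worktop.
- tray: Shallow bamboo tray, fixed, for the round biscuits; outside 132 mm (own x) by 190 mm (own y), 22 mm high, wall and floor 6 mm, so the space inside is 120 by 178 mm and 16 mm deep; small ear handles at the two short sides. Origin: centre of its underside, on the worktop.
- bowl_in (a point): Middle of the inner floor of the white ceramic dog bowl for the chew stick, 40 mm above the worktop. The bowl is fixed in a raised square bamboo stand 178 mm wide and 64 mm high (axes along its sides); the inside is about 122 mm across at the floor and 140 mm at the rim, the rim 38 mm above the inner floor (78 mm above the worktop).
- tin_tall_center (a point): Closed steel tin with a paper band, 66 mm diameter, 56 mm high, loose, 180 g, not to be disturbed; its centre, half-way up.
- tin_flat_center (a point): Closed steel tin with a paper band, 66 mm diameter, 36 mm high, loose, 110 g, not to be disturbed; its centre, half-way up.
Mind the look-alikes: they are no part of the job. Leave any purple or red look-alike of the part that bears round_b_center alone.

How it is judged:
By the outcome, as a careful person would: the job done as asked, in the order asked, and still so for the second after the job is handed in, with the robot touching nothing.
It also fails if it takes over 128 s, if anything falls off the work surface, if the arm or the gripper's body presses on something with over 40 N, if the wrist force passes 120 N, or if a joint passes its speed limit or range.

## Working session

There is one attempt and no reset: what is moved stays moved. The work goes in short steps, Python scripts to look and compute and a tool call to move; the robot and the scene stay as the last step left them, time stands still between calls to the robot, and variables do not carry over. Pictures are saved under pics/ and viewed, and the job is handed in when it is done.

Besides the shell and the picture viewer there is one more tool, called after "Request:" by a JSON object that holds its "op" and its "data", one argument or row to a line. step_arm: Moves the arm, as the interface text tells. Its arguments: {"type":"object","properties":{"rows":{"type":"string"},"squeeze":{"type":"number"}},"required":["rows"]}

```bash
ls; mkdir -p pics; python3 - <<'E'
from bench import observe, imaging, manip
import cv2
s=observe();print(s)
for n in("scene","side","wrist"):
    c=imaging.camera(n);cv2.imwrite(f"pics/{n}0.png",c["pixels"][:,:,::-1])
    print(n,c["camera_matrix"],c.get("origin"),c.get("rotation"),c.get("mount"))
    if n!="wrist":
      for t in("bone_a_center","round_a_center","chew_center","tub","tray","bowl_in","tin_tall_center","tin_flat_center"):
        try:
            print(t,[( [round(float(v),3) for v in r["point"]],round(r["conf"],2)) for r in imaging.pinpoint(t,n)])
        except Exception as e: print(t,e)
E
```

```text
pics
{'clock': 0.0, 'joint_pos': array([ 1.19040060e+00,  3.51260453e-01,  1.65242278e+00, -3.60522985e-05,
        1.13906188e+00, -8.46064571e-02]), 'qd': array([ 3.84312376e-04, -9.66451582e-04,  2.62274566e-04,  4.34180284e-04,
        2.57493977e-05,  1.98097553e-03]), 'joint_torque': array([-1.13002177e-03, -4.97332549e+01, -2.85246670e+01,  6.98674796e-02,
        2.57753162e-02, -9.04819080e-05]), 'eef_pos': array([0.16018467, 0.52580548, 0.21808865]), 'eef_rot': array([[ 2.91480255e-01,  9.56576763e-01, -3.97492746e-04],
       [ 9.56576153e-01, -2.91480519e-01, -1.08224166e-03],
       [-1.15110861e-03, -6.47800084e-05, -9.99999335e-01]]), 'ft_force': array([-0.2466383 , -0.29251625, -0.57043698]), 'wrist_torque': array([-0.00932581,  0.02673937, -0.00973142]), 'finger_gap': 1.000744125414576}
scene [[513.50242286   0.         274.925365  ]
 [  0.         513.50242286 207.60918606]
 [  0.           0.           1.        ]] [1.00062747 0.15798272 1.00744576] [[-0.26048206  0.82126131 -0.50762089]
 [ 0.96546432  0.22443832 -0.13231061]
 [ 0.005268   -0.52455439 -0.85136064]]
[... 859 characters left out ...]
75)]
chew_center [([0.465, 0.004, 0.01], 0.76)]
tub [([0.593, -0.292, 0.001], 0.57)]
tray [([0.592, 0.302, 0.002], 0.8)]
bowl_in [([0.645, 0.018, 0.039], 0.93)]
tin_tall_center [([0.396, 0.239, 0.026], 0.56), ([0.332, -0.32, 0.005], 0.37)]
tin_flat_center [([0.407, -0.217, 0.022], 0.56)]
wrist [[327.91272219   0.         280.56384243]
 [  0.         327.91272219 209.21600494]
 [  0.           0.           1.        ]] None None [[ 9.99999949e-01  2.15611321e-04  2.33925038e-04  1.30951550e-03]
 [-2.70994413e-04  9.62485419e-01  2.71333273e-01 -7.48333581e-02]
 [-1.66646912e-04 -2.71333322e-01  9.62485429e-01 -1.65797002e-01]
 [ 0.00000000e+00  0.00000000e+00  0.00000000e+00  1.00000000e+00]]
```

View pics/scene0.png

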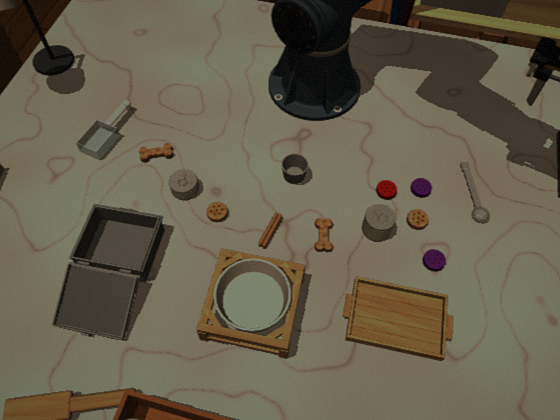

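View pics/side0.png

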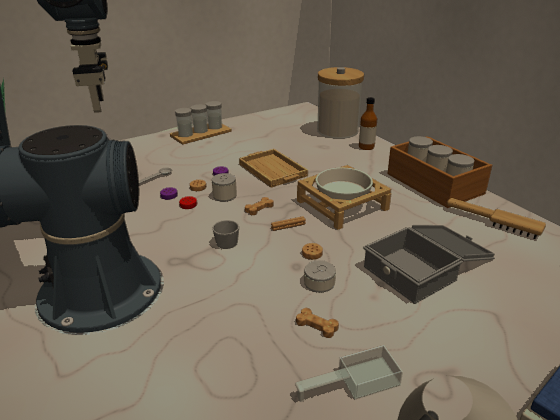

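View pics/wrist0.png

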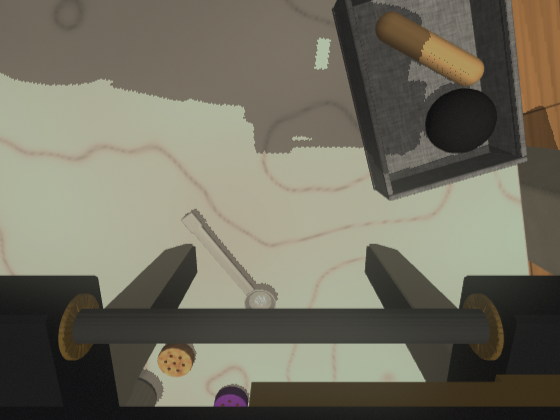

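Candidates for each item in the scene picture:
- **Tan rounds:** (218,212) and (418,219).
- **Round look-alikes:** purple at (422,187) and (433,260), red at (387,190). I'll leave these alone.
- **Bones:** (157,152) and (324,235).
- **Chew:** (270,230).

Next I'll measure exact poses from the depth data and check a close crop.

```bash
cat > h.py <<'E'
from bench import observe, imaging, manip
import numpy as np, cv2
def cloud(c,s=None):
    d=c["depth"];K=c["camera_matrix"];v,u=np.mgrid[:420,:560]
    p=np.stack([(u-K[0,2])/K[0,0]*d,(v-K[1,2])/K[1,1]*d,d],-1)
    if "origin" in c: w=p@np.array(c["rotation"]).T+c["origin"]
    else:
        M=c["mount"];w=p@M[:3,:3].T+M[:3,3];w=w@s["eef_rot"].T+s["eef_pos"]
    w[d==0]=np.nan
    return w
def tan(c):
    hsv=cv2.cvtColor(c["pixels"],cv2.COLOR_RGB2HSV)
    return hsv
E
python3 - <<'E'
from h import *
for n in("scene","side"):
    c=imaging.camera(n);W=cloud(c);h=cv2.cvtColor(c["pixels"],cv2.COLOR_RGB2HSV)
    if n=="scene":
        cr=c["pixels"][130:290,120:460,::-1];cv2.imwrite("pics/crop1.png",cv2.resize(cr,None,fx=2.3,fy=2.3,interpolation=cv2.INTER_CUBIC))
    m=((h[...,0]>4)&(h[...,0]<20)&(h[...,1]>110)&(h[...,2]>60)&(W[...,2]>0.004)&(W[...,2]<.03)&(W[...,0]<.58)&(W[...,0]>.2)&(abs(W[...,1])<.42)).astype(np.uint8)
    k,l,st,ce=cv2.connectedComponentsWithStats(cv2.morphologyEx(m,cv2.MORPH_CLOSE,np.ones((3,3))))
    for i in range(1,k):
        if st[i,4]<60: continue
        p=W[(l==i)&(m>0)];top=p[p[:,2]>np.percentile(p[:,2],80)-.004]
        r=cv2.minAreaRect((top[:,:2]*1000).astype(np.float32))
        q=top[:,:2]-top[:,:2].mean(0);e,V=np.linalg.eigh(q.T@q)
        print(n,ce[i].round(),st[i,4],"rect",np.round(r[0],1),np.round(r[1],1),"yaw",np.degrees(np.arctan2(V[1,1],V[0,1])).round(1),"z",np.nanpercentile(p[:,2],90).round(4))
    # walls/tins: points above
    for nm,(x0,x1,y0,y1,z0,z1) in dict(tub=(.5,.68,-.4,-.19,.05,.065),tray=(.5,.7,.18,.42,.015,.03),bowl=(.54,.76,-.1,.13,.055,.07),rim=(.54,.76,-.1,.13,.072,.085),tt=(.33,.46,.16,.3,.045,.065),tf=(.34,.47,-.29,-.15,.028,.045),cup=(.2,.4,-.1,.1,.02,.1)).items():
        s=(W[...,0]>x0)&(W[...,0]<x1)&(W[...,1]>y0)&(W[...,1]<y1)&(W[...,2]>z0)&(W[...,2]<z1)
        p=W[s]
        if len(p)>20:
            r=cv2.minAreaRect((p[:,:2]*1000).astype(np.float32));print(n,nm,len(p),np.round(r[0]),np.round(r[1]),round(r[2],1),np.nanpercentile(p[:,2],95).round(3))
    if n=="scene": np.save("/tmp/W.npy",W)
E
```

```text
scene [155. 151.] 289 rect [ 329.1 -319.9] [37.2 75.8] yaw 117.4 z 0.0185
scene [216. 211.] 298 rect [ 452.3 -121.5] [43.7 46. ] yaw -153.3 z 0.0187
scene [417. 218.] 300 rect [350.9 319.3] [45.3 45.1] yaw -167.2 z 0.0193
scene [269. 230.] 285 rect [466.    6.9] [16.8 88.7] yaw 169.0 z 0.0201
scene [323. 234.] 391 rect [445.9 123.5] [78.8 36.1] yaw -168.0 z 0.0187
scene [401. 300.] 2604 rect [551.1 306.8] [ 58.  214.7] yaw 90.3 z 0.0221
scene tub 1499 [ 600. -293.] [169. 160.] 3.4 0.06
scene tray 1517 [592. 307.] [134. 216.] 2.3 0.025
scene bowl 3406 [645.  20.] [177. 176.] 2.9 0.068
scene rim 729 [645.  20.] [148. 148.] 58.7 0.081
scene tt 696 [397. 234.] [65. 66.] 71.3 0.06
scene tf 579 [ 406. -217.] [64. 66.] 9.2 0.039
scene cup 400 [301.  20.] [62. 63.] 68.1 0.049
side [262. 170.] 610 rect [549.8 301.6] [ 56.5 217.6] yaw 92.9 z 0.0224
side [198. 185.] 151 rect [348.3 313.3] [42.2 42.7] yaw 105.4 z 0.019
side [320. 209.] 403 rect [566.   13.2] [ 25.9 174.8] yaw 92.9 z 0.0282
side [258. 205.] 253 rect [443.2 118.5] [75.5 36.1] yaw -167.3 z 0.0182
side [288. 223.] 276 rect [462.7   1.8] [20.6 88.7] yaw 169.6 z 0.0192
side [312. 251.] 272 rect [ 447.6 -125.7] [44.9 44.3] yaw 51.5 z 0.0183
side [317. 322.] 587 rect [ 327.1 -323. ] [38.7 79.2] yaw 116.2 z 0.0179
side tub 1293 [ 598. -295.] [171. 161.] 3.5 0.06
side tray 526 [591. 303.] [135. 218.] 3.2 0.025
side bowl 1362 [644.  17.] [180. 180.] 3.1 0.068
side rim 380 [643.  17.] [151. 148.] 65.2 0.08
side tt 295 [394. 231.] [67. 66.] 88.5 0.059
side tf 574 [ 403. -221.] [66. 65.] 57.3 0.039
side cup 484 [299.  18.] [66. 61.] 63.7 0.047
```

View pics/crop1.png

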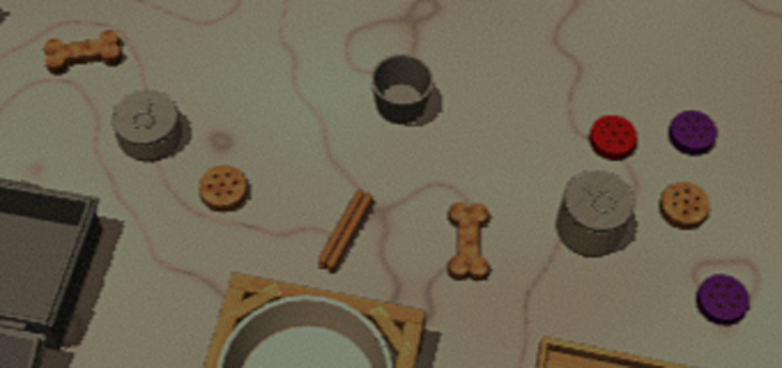

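```bash
cat >> h.py <<'E'
def plan(x,y,z,yawdeg):
    s=observe();p=s["eef_pos"];R=s["eef_rot"];a=np.degrees(np.arctan2(R[1,0],R[0,0]))
    d=(yawdeg-a+90)%180-90
    f=np.radians(a+d);w=np.array([x,y,z])-p
    print("t",round(s["clock"],2),"pos",p.round(4),"yaw",a.round(1),"tilt",R[:2,2].round(4),"gap",round(s["finger_gap"],3),"F",s["ft_force"].round(1))
    print("turn rz",-np.radians(d).round(3),"deg",d.round(1),"then shift x %.4f y %.4f z %.4f"%(w[0]*np.cos(f)+w[1]*np.sin(f),w[0]*np.sin(f)-w[1]*np.cos(f),-w[2]))
E
python3 - <<'E'
from h import *
W=np.load("/tmp/W.npy")
for u,v in((422,187),(433,260),(387,190),(418,219)):print(W[v-2:v+2,u-2:u+2].reshape(-1,3).mean(0).round(3))
plan(.4445,.121,.15,102.3)
E
```

```text
[0.264 0.318 0.016]
[0.448 0.362 0.018]
[0.294 0.241 0.017]
[0.354 0.32  0.017]
t 1.05 pos [0.1603 0.5261 0.2186] yaw 73.1 tilt [-0.  0.] gap 0.999 F [-0.9 -0.4  0.2]
turn rz -0.51 deg 29.2 then shift x -0.4564 y 0.1914 z 0.0686
```

Request:
{"op": "step_arm", "data": {
  "rows": "0 0 0.014 0 0 -0.102 1; 0 0 0.014 0 0 -0.102 1; 0 0 0.014 0 0 -0.102 1; 0 0 0.013 0 0 -0.102 1; 0 0 0.013 0 0 -0.102 1; -0.038 0.016 0 0 0 0 0.5; -0.038 0.016 0 0 0 0 0.3; -0.038 0.016 0 0 0 0 0.3; -0.038 0.016 0 0 0 0 0.3; -0.038 0.016 0 0 0 0 0.3",
  "squeeze": 12
}}

```text
clock: 2.3
eef_pos: [0.2795, 0.3564, 0.1508]
eef_rot: [[-0.213, 0.977, 0.0], [0.977, 0.213, 0.0], [0.0, 0.0, -1.0]]
ft_force: [-0.0, -0.1, -0.2]
finger_gap: 0.653
```

Request:
{"op": "step_arm", "data": {
  "rows": "-0.038 0.016 0 0 0 0 0.3; -0.038 0.016 0 0 0 0 0.3; -0.038 0.016 0 0 0 0 0.3; -0.038 0.016 0 0 0 0 0.3; -0.038 0.016 0 0 0 0 0.3; -0.038 0.016 0 0 0 0 0.3; -0.038 0.016 0 0 0 0 0.3; 0 0 0 0 0 0 0.3; 0 0 0 0 0 0 0.3; 0 0 0 0 0 0 0.3"
}}

```text
clock: 3.55
eef_pos: [0.4443, 0.1221, 0.1506]
eef_rot: [[-0.214, 0.977, -0.0], [0.977, 0.214, 0.0], [0.0, -0.0, -1.0]]
ft_force: [-0.1, 0.8, 0.0]
finger_gap: 0.653
```

```bash
cat >> h.py <<'E'
def seg(c,W,zlo=.004,zhi=.06):
    h=cv2.cvtColor(c["pixels"],cv2.COLOR_RGB2HSV)
    m=((h[...,0]>4)&(h[...,0]<20)&(h[...,1]>110)&(h[...,2]>60)&(W[...,2]>zlo)&(W[...,2]<zhi)).astype(np.uint8)
    k,l,st,ce=cv2.connectedComponentsWithStats(cv2.morphologyEx(m,cv2.MORPH_CLOSE,np.ones((3,3))))
    for i in range(1,k):
        if st[i,4]<200: continue
        p=W[(l==i)&(m>0)];top=p[p[:,2]>np.percentile(p[:,2],80)-.004]
        r=cv2.minAreaRect((top[:,:2]*1000).astype(np.float32))
        q=top[:,:2]-top[:,:2].mean(0);e,V=np.linalg.eigh(q.T@q)
        print(ce[i].round(),st[i,4],"rect",np.round(r[0],1),np.round(r[1],1),"yaw",np.degrees(np.arctan2(V[1,1],V[0,1])).round(1),"z",np.nanpercentile(p[:,2],90).round(4))
def wrist(name,**k):
    s=observe();c=imaging.camera("wrist");cv2.imwrite(f"pics/{name}.png",c["pixels"][:,:,::-1])
    W=cloud(c,s);seg(c,W,**k);return c,W
E
python3 - <<'E'
from h import *
wrist("w1")
plan(.4445,.121,.003,102.3)
E
```

```text
[510. 145.] 2125 rect [351.3 318.1] [45.2 46.9] yaw 84.1 z 0.0165
[ 19. 149.] 1519 rect [ 451.  -117.6] [46.  36.2] yaw -174.6 z 0.017
[155. 193.] 1556 rect [465.7   6.9] [16.7 86.7] yaw 169.3 z 0.0184
[281. 199.] 1850 rect [445.6 122.9] [77.  37.9] yaw -170.4 z 0.0168
[328. 358.] 513 rect [608.2 208.8] [51.7 18.8] yaw -178.9 z 0.0215
[351. 374.] 484 rect [630.8 241.2] [64.  36.3] yaw 99.4 z 0.0073
t 3.6 pos [0.4444 0.1221 0.1507] yaw 102.3 tilt [-0.0001  0.    ] gap 0.647 F [-0.5  0.4  0.2]
turn rz 0.001 deg -0.0 then shift x -0.0011 y -0.0001 z 0.1477
```

View pics/w1.png

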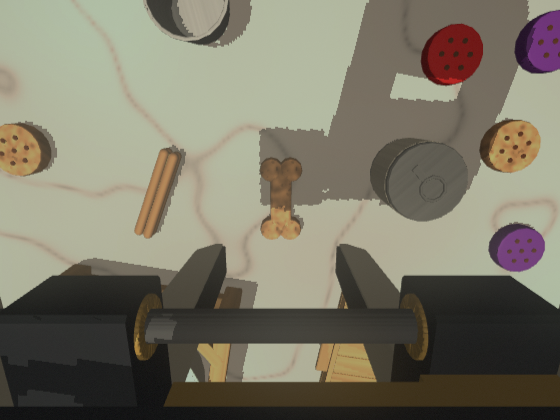

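The bone at (281,199) sits centred between the fingers, and the wrist camera agrees with the scene cameras. Descending now.

Request:
{"op": "step_arm", "data": {
  "rows": "0.001 0.001 0.03 0 0 0 0.3; 0 0 0.03 0 0 0 0.3; 0 0 0.03 0 0 0 0.3; 0 0 0.025 0 0 0 0.1; 0 0 0.017 0 0 0 0.1; 0 0 0.01 0 0 0 0.1; 0 0 0.004 0 0 0 0.1; 0 0 0 0 0 0 0.1; 0 0 0 0 0 0 -0.8; 0 0 0 0 0 0 -0.8",
  "squeeze": 12
}}

```text
clock: 4.85
eef_pos: [0.4458, 0.1226, 0.005]
eef_rot: [[-0.212, 0.977, 0.001], [0.977, 0.212, 0.0], [-0.0, 0.001, -1.0]]
ft_force: [-0.5, 0.0, 0.4]
finger_gap: 0.386
```

Request:
{"op": "step_arm", "data": {
  "rows": "0 0 0 0 0 0 -1; 0 0 0 0 0 0 -1; 0 0 0 0 0 0 -1; 0 0 0 0 0 0 -1; 0 0 0 0 0 0 -1; 0 0 -0.01 0 0 0 -1; 0 0 -0.03 0 0 0 -1; 0 0 -0.04 0 0 0 -1; 0 0 -0.04 0 0 0 -1; 0 0 -0.03 0 0 0 -1"
}}

```text
clock: 6.1
eef_pos: [0.4457, 0.1226, 0.1568]
eef_rot: [[-0.213, 0.977, 0.001], [0.977, 0.213, 0.0], [-0.0, 0.001, -1.0]]
ft_force: [-0.1, 0.2, -1.1]
finger_gap: 0.216
```

```bash
python3 - <<'E'
from h import *
wrist("w2",zhi=.25)
plan(.592,-.265,.15,93.3)
E
```

```text
[506. 142.] 2072 rect [351.8 317.9] [45.7 45.9] yaw 106.6 z 0.0165
[ 21. 147.] 1613 rect [ 451.6 -119.7] [41.1 45.6] yaw -177.1 z 0.0169
[157. 190.] 1495 rect [465.9   6.7] [16.7 86.6] yaw 169.4 z 0.0185
[282. 246.] 5209 rect [438.6 122.1] [63.9 36.2] yaw -170.2 z 0.1686
[101. 282.] 506 rect [568.  -32.8] [15.1 43.7] yaw 96.5 z 0.027
[ 70. 301.] 591 rect [568.8 -40.5] [16.6 59.3] yaw 100.3 z 0.0649
[488. 367.] 1630 rect [590.1 404.8] [80.9 19.9] yaw -179.3 z 0.0215
t 6.15 pos [0.4472 0.1229 0.1598] yaw 102.3 tilt [0.0056 0.001 ] gap 0.209 F [2.6 0.3 3.8]
turn rz 0.157 deg -9.0 then shift x -0.3956 y 0.1223 z 0.0098
```

View pics/w2.png

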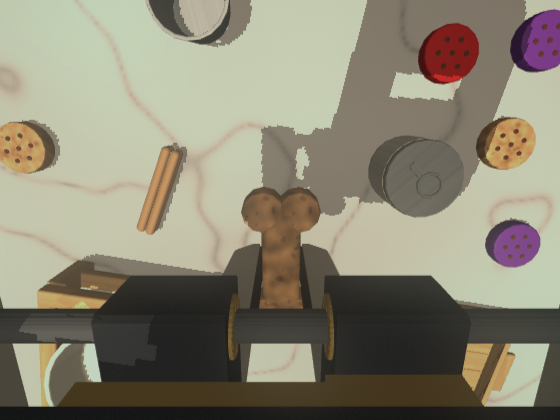

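The bone is held level at its shaft. Carrying it to the tub.

Request:
{"op": "step_arm", "data": {
  "rows": "0 0 0 0 0 0.08 -1; 0 0 0 0 0 0.077 -1; -0.036 0.011 0 0 0 0 -1; -0.036 0.011 0 0 0 0 -1; -0.036 0.011 0 0 0 0 -1; -0.036 0.011 0 0 0 0 -1; -0.036 0.011 0 0 0 0 -1; -0.036 0.011 0 0 0 0 -1; -0.036 0.011 0 0 0 0 -1; -0.036 0.011 0 0 0 0 -1"
}}

```text
clock: 7.4
eef_pos: [0.55, -0.1611, 0.1546]
eef_rot: [[-0.057, 0.998, -0.0], [0.998, 0.057, 0.0], [0.0, -0.0, -1.0]]
ft_force: [0.4, 1.1, -0.4]
finger_gap: 0.212
```

Request:
{"op": "step_arm", "data": {
  "rows": "-0.036 0.011 0 0 0 0 -1; -0.036 0.011 0 0 0 0 -1; -0.036 0.011 0 0 0 0 -1; 0 0 0 0 0 0 -1; 0 0 0 0 0 0 -1; 0 0 0 0 0 0 -1; 0 0 0 0 0 0 -1; 0 0 0 0 0 0 -1; 0 0 0 0 0 0 -1; 0 0 0 0 0 0 -1"
}}

```text
clock: 8.65
eef_pos: [0.589, -0.2659, 0.1546]
eef_rot: [[-0.057, 0.998, -0.0], [0.998, 0.057, 0.0], [0.0, -0.0, -1.0]]
ft_force: [-0.1, 0.2, -0.1]
finger_gap: 0.213
```

```bash
python3 - <<'E'
from h import *
c,W=wrist("w3",zhi=.25)
np.save("/tmp/Ww3.npy",W)
z=W[...,2]
rim=(z>.052)&(z<.063);fl=(z<.012)&(z>-.002)&(W[...,1]<-.21)&(W[...,0]<.67)
p=W[rim];p=p[np.isfinite(p[:,0])&(p[:,1]<-.18)&(p[:,0]<.7)]
print(len(p),np.percentile(p,[1,99],axis=0).round(3))
for lo in np.arange(-.38,-.2,.02):
    q=p[(p[:,1]>lo)&(p[:,1]<lo+.02)]
    if len(q): print("y",lo.round(2),len(q),np.percentile(q[:,0],[1,50,99]).round(3))
for lo in np.arange(.51,.67,.02):
    q=p[(p[:,0]>lo)&(p[:,0]<lo+.02)]
    if len(q): print("x",lo.round(2),len(q),np.percentile(q[:,1],[1,50,99]).round(3))
plan(.590,-.265,.009,93.3)
E
```

```text
[453.  50.] 2444 rect [ 451.6 -123.7] [46.  46.9] yaw 129.6 z 0.0165
[520. 210.] 2567 rect [614.6 -54.8] [106.5  33.1] yaw 169.8 z 0.0638
[281. 244.] 5534 rect [ 581.9 -264.4] [64.6 38.1] yaw -177.9 z 0.1664
[518. 281.] 344 rect [637.7 -55.5] [57.3  7.3] yaw -178.8 z 0.0648
[500. 359.] 1026 rect [718.7 -37.1] [33.2 56.4] yaw 77.6 z 0.0646
5278 [[ 0.519 -0.375  0.052]
 [ 0.654 -0.214  0.059]]
y -0.38 1669 [0.528 0.582 0.654]
y -0.36 305 [0.525 0.53  0.657]
y -0.34 320 [0.524 0.529 0.656]
y -0.32 382 [0.521 0.527 0.655]
y -0.3 389 [0.519 0.525 0.531]
y -0.28 318 [0.52  0.525 0.53 ]
y -0.26 294 [0.519 0.524 0.529]
y -0.24 923 [0.518 0.541 0.621]
y -0.22 678 [0.526 0.595 0.639]
x 0.51 2073 [-0.371 -0.283 -0.22 ]
x 0.53 961 [-0.376 -0.343 -0.218]
x 0.55 514 [-0.375 -0.366 -0.216]
x 0.57 481 [-0.373 -0.365 -0.215]
x 0.59 463 [-0.372 -0.364 -0.214]
x 0.61 432 [-0.371 -0.363 -0.212]
x 0.63 262 [-0.37  -0.363 -0.211]
x 0.65 92 [-0.369 -0.361 -0.309]
t 8.7 pos [ 0.589  -0.2659  0.1546] yaw 93.3 tilt [-0. -0.] gap 0.211 F [ 0.6 -0.   0.2]
turn rz -0.0 deg 0.0 then shift x 0.0008 y 0.0010 z 0.1456
```

View pics/w3.png

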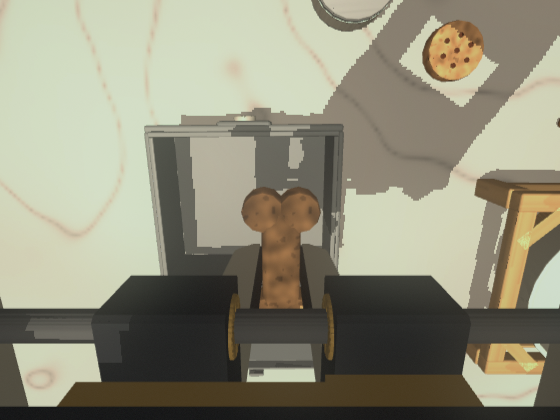

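Request:
{"op": "step_arm", "data": {
  "rows": "0.001 0.001 0.03 0 0 0 -1; 0 0 0.03 0 0 0 -1; 0 0 0.03 0 0 0 -1; 0 0 0.025 0 0 0 -1; 0 0 0.015 0 0 0 -1; 0 0 0.008 0 0 0 -1; 0 0 0.004 0 0 0 -1; 0 0 0.002 0 0 0 -1; 0 0 0 0 0 0 -1; 0 0 0 0 0 0 -1"
}}

```text
clock: 9.95
eef_pos: [0.5902, -0.265, 0.0111]
eef_rot: [[-0.057, 0.998, 0.001], [0.998, 0.057, -0.0], [-0.0, 0.001, -1.0]]
ft_force: [-0.1, -0.2, -0.0]
finger_gap: 0.211
```

Request:
{"op": "step_arm", "data": {
  "rows": "0 0 0.001 0 0 0 -1; 0 0 0 0 0 0 -1; 0 0 0.001 0 0 0 -1; 0 0 0 0 0 0 -1; 0 0 0 0 0 0 -1; 0 0 0 0 0 0 -1; 0 0 0 0 0 0 -1; 0 0 0 0 0 0 -1; 0 0 0 0 0 0 -1; 0 0 0 0 0 0 -1"
}}

```text
clock: 11.2
eef_pos: [0.5901, -0.2649, 0.0088]
eef_rot: [[-0.057, 0.998, 0.0], [0.998, 0.057, -0.0], [-0.0, 0.0, -1.0]]
ft_force: [-1.4, 0.2, 4.3]
finger_gap: 0.216
```

Contact at 4 N, so the bone is on the floor. Releasing gently, then lifting.

Request:
{"op": "step_arm", "data": {
  "rows": "0 0 0 0 0 0 -0.5; 0 0 0 0 0 0 -0.4; 0 0 0 0 0 0 -0.4; 0 0 0 0 0 0 -0.4; 0 0 -0.005 0 0 0 -0.4; 0 0 -0.02 0 0 0 -0.4; 0 0 -0.03 0 0 0 -0.4; 0 0 -0.04 0 0 0 -0.4; 0 0 -0.04 0 0 0 -0.4; 0 0 0 0 0 0 0.3"
}}

```text
clock: 12.45
eef_pos: [0.5916, -0.2657, 0.1485]
eef_rot: [[-0.057, 0.998, 0.006], [0.998, 0.057, -0.003], [-0.004, 0.006, -1.0]]
ft_force: [0.1, -0.3, -0.4]
finger_gap: 0.363
```

```bash
python3 - <<'E'
from h import *
plan(.328,-.3215,.15,27)
E
```

```text
t 12.45 pos [ 0.5916 -0.2657  0.1485] yaw 93.3 tilt [ 0.0063 -0.0034] gap 0.363 F [ 0.1 -0.3 -0.4]
turn rz 1.157 deg -66.3 then shift x -0.2602 y -0.0700 z -0.0015
```

Request:
{"op": "step_arm", "data": {
  "rows": "0 0 0 0 0 0.145 0.3; 0 0 0 0 0 0.145 0.3; 0 0 0 0 0 0.145 0.3; 0 0 0 0 0 0.145 0.3; 0 0 0 0 0 0.145 0.3; 0 0 0 0 0 0.145 0.3; 0 0 0 0 0 0.145 0.3; 0 0 0 0 0 0.142 0.3; -0.037 -0.01 0 0 0 0 0.3; -0.037 -0.01 0 0 0 0 0.3"
}}

```text
clock: 13.7
eef_pos: [0.5137, -0.2804, 0.1433]
eef_rot: [[0.891, 0.454, -0.001], [0.454, -0.891, 0.0], [-0.0, -0.001, -1.0]]
ft_force: [-0.7, 0.5, 0.2]
finger_gap: 0.651
```

Request:
{"op": "step_arm", "data": {
  "rows": "-0.037 -0.01 0 0 0 0 0.3; -0.037 -0.01 0 0 0 0 0.3; -0.037 -0.01 0 0 0 0 0.3; -0.037 -0.01 0 0 0 0 0.3; -0.037 -0.01 0 0 0 0 0.3; 0 0 0 0 0 0 0.3; 0 0 0 0 0 0 0.3; 0 0 0 0 0 0 0.3; 0 0 0 0 0 0 0.3; 0 0 0 0 0 0 0.3"
}}

```text
clock: 14.95
eef_pos: [0.3277, -0.3199, 0.1435]
eef_rot: [[0.891, 0.454, -0.0], [0.454, -0.891, 0.0], [-0.0, -0.0, -1.0]]
ft_force: [-0.8, -0.3, -0.7]
finger_gap: 0.648
```

```bash
python3 - <<'E'
from h import *
wrist("w4")
plan(.328,-.3215,.0037,27)
c=imaging.camera("scene");cv2.imwrite("pics/s4.png",cv2.resize(c["pixels"][120:350,40:320,::-1],None,fx=2.5,fy=2.5))
E
```

```text
[516.  63.] 2568 rect [ 451.2 -122.9] [47.1 46.3] yaw 86.9 z 0.0169
[281. 201.] 1956 rect [ 329.6 -319.8] [37.1 77.4] yaw 116.0 z 0.0166
[542. 273.] 880 rect [ 590.8 -264.1] [56.1 35.7] yaw 169.6 z 0.0211
t 15.0 pos [ 0.3276 -0.3199  0.1436] yaw 27.0 tilt [-0.0001  0.0001] gap 0.649 F [ 0.2  0.4 -0.1]
turn rz 0.0 deg -0.0 then shift x -0.0004 y 0.0016 z 0.1399
```

View pics/w4.png

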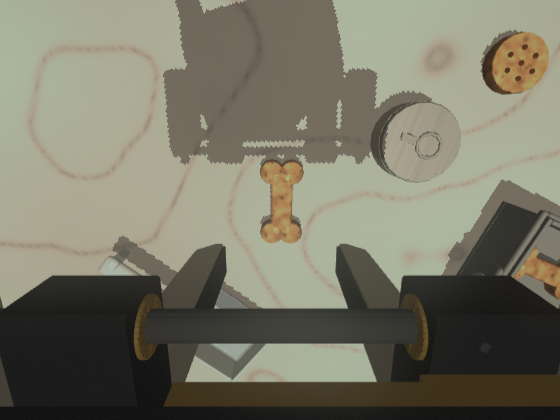

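View pics/s4.png

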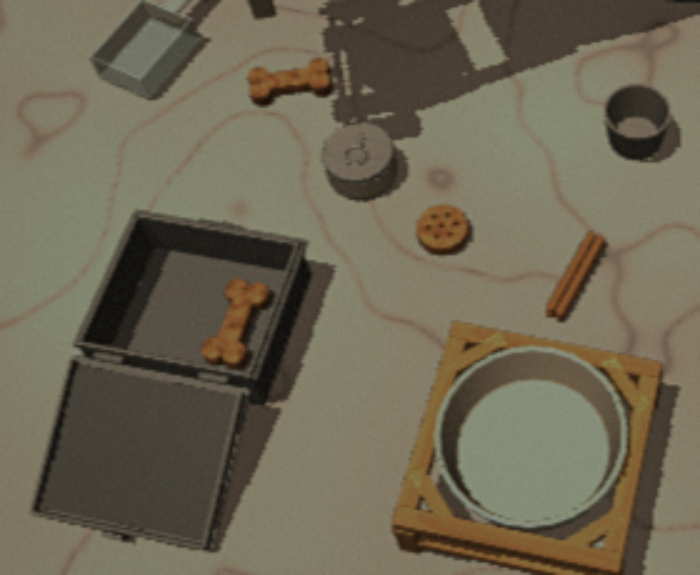

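The first bone lies flat in the tub at about (235,320) in the crop. The second bone is centred at (281,201) in the wrist view, and the tin and scoop are clear of the fingers.

Request:
{"op": "step_arm", "data": {
  "rows": "0.001 0.001 0.03 0 0 0 0.2; 0 0 0.03 0 0 0 0.1; 0 0 0.03 0 0 0 0.1; 0 0 0.022 0 0 0 0.1; 0 0 0.013 0 0 0 0.1; 0 0 0.009 0 0 0 0.1; 0 0 0.005 0 0 0 0.1; 0 0 0 0 0 0 0.1; 0 0 0 0 0 0 -0.8; 0 0 0 0 0 0 -0.8"
}}

```text
clock: 16.3
eef_pos: [0.3289, -0.3206, 0.005]
eef_rot: [[0.891, 0.454, 0.0], [0.454, -0.891, -0.001], [0.0, 0.001, -1.0]]
ft_force: [-0.2, -0.0, 0.6]
finger_gap: 0.382
```

Request:
{"op": "step_arm", "data": {
  "rows": "0 0 0 0 0 0 -1; 0 0 0 0 0 0 -1; 0 0 0 0 0 0 -1; 0 0 0 0 0 0 -1; 0 0 0 0 0 0 -1; 0 0 -0.01 0 0 0 -1; 0 0 -0.03 0 0 0 -1; 0 0 -0.04 0 0 0 -1; 0 0 -0.04 0 0 0 -1; 0 0 -0.03 0 0 0 -1"
}}

```text
clock: 17.55
eef_pos: [0.3288, -0.3205, 0.1568]
eef_rot: [[0.891, 0.454, 0.001], [0.454, -0.891, -0.001], [0.0, 0.001, -1.0]]
ft_force: [0.5, -0.6, 0.3]
finger_gap: 0.215
```

```bash
python3 - <<'E'
from h import *
wrist("w5",zhi=.25)
plan(.5935,-.323,.15,93.3)
E
```

```text
[504.  63.] 2417 rect [ 450.6 -123.3] [46.4 46.1] yaw 83.6 z 0.0169
[281. 246.] 4751 rect [ 324.1 -313.9] [33.6 63.9] yaw 116.4 z 0.1685
[537. 267.] 1257 rect [ 594.5 -263.4] [67.5 36.1] yaw 173.9 z 0.0211
t 17.6 pos [ 0.3298 -0.3216  0.1598] yaw 27.0 tilt [ 0.0037 -0.0044] gap 0.213 F [ 1.9 -1.9  3.1]
turn rz -1.157 deg 66.3 then shift x -0.0165 y 0.2631 z 0.0098
```

View pics/w5.png

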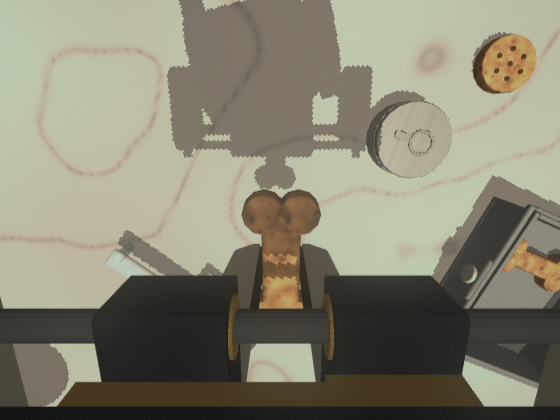

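The second bone is held level. Turning and carrying it to the tub.

Request:
{"op": "step_arm", "data": {
  "rows": "0 0 0 0 0 -0.145 -1; 0 0 0 0 0 -0.145 -1; 0 0 0 0 0 -0.145 -1; 0 0 0 0 0 -0.145 -1; 0 0 0 0 0 -0.145 -1; 0 0 0 0 0 -0.145 -1; 0 0 0 0 0 -0.145 -1; 0 0 0 0 0 -0.142 -1; -0.002 0.037 0 0 0 0 -1; -0.002 0.037 0 0 0 0 -1"
}}

```text
clock: 18.85
eef_pos: [0.4036, -0.3201, 0.1549]
eef_rot: [[-0.057, 0.998, 0.0], [0.998, 0.057, -0.0], [-0.0, 0.0, -1.0]]
ft_force: [-0.0, -0.4, -0.7]
finger_gap: 0.214
```

Request:
{"op": "step_arm", "data": {
  "rows": "-0.003 0.037 0 0 0 0 -1; -0.003 0.037 0 0 0 0 -1; -0.002 0.038 0 0 0 0 -1; -0.002 0.038 0 0 0 0 -1; -0.002 0.038 0 0 0 0 -1; 0 0 0 0 0 0 -1; 0 0 0 0 0 0 -1; 0 0 0 0 0 0 -1; 0 0 0 0 0 0 -1; 0 0 0 0 0 0 -1"
}}

```text
clock: 20.1
eef_pos: [0.591, -0.3216, 0.1548]
eef_rot: [[-0.057, 0.998, 0.0], [0.998, 0.057, -0.0], [-0.0, 0.0, -1.0]]
ft_force: [-0.2, -0.0, 0.8]
finger_gap: 0.216
```

```bash
python3 - <<'E'
from h import *
wrist("w6",zhi=.25)
plan(.592,-.323,.009,93.3)
E
```

```text
[517.  52.] 2908 rect [ 452.1 -124. ] [46.8 46.5] yaw 86.4 z 0.0165
[298. 231.] 7788 rect [ 584.3 -320.3] [62.7 38.7] yaw -178.0 z 0.1665
[547. 191.] 542 rect [569.7 -72.6] [ 3.7 16.6] yaw -178.1 z 0.0324
[538. 356.] 226 rect [720.9 -64.1] [30.1  2.8] yaw -176.2 z 0.0608
t 20.15 pos [ 0.5911 -0.3216  0.1548] yaw 93.3 tilt [ 0.0001 -0.0001] gap 0.213 F [ 0.3 -1.1  0.1]
turn rz -0.001 deg 0.0 then shift x -0.0015 y 0.0009 z 0.1458
```

View pics/w6.png

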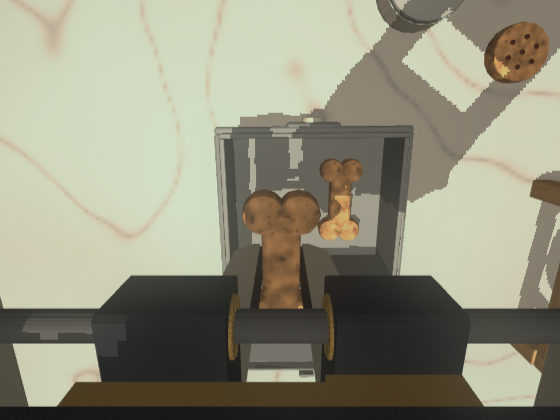

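Request:
{"op": "step_arm", "data": {
  "rows": "-0.001 0.001 0.03 0 0 0 -1; 0 0 0.03 0 0 0 -1; 0 0 0.03 0 0 0 -1; 0 0 0.025 0 0 0 -1; 0 0 0.015 0 0 0 -1; 0 0 0.008 0 0 0 -1; 0 0 0.004 0 0 0 -1; 0 0 0.002 0 0 0 -1; 0 0 0.001 0 0 0 -1; 0 0 0.001 0 0 0 -1"
}}

```text
clock: 21.4
eef_pos: [0.5925, -0.3224, 0.009]
eef_rot: [[-0.057, 0.998, 0.0], [0.998, 0.057, -0.0], [-0.0, 0.0, -1.0]]
ft_force: [0.2, -0.3, 0.1]
finger_gap: 0.218
```

Request:
{"op": "step_arm", "data": {
  "rows": "0 0 0 0 0 0 -1; 0 0 0 0 0 0 -1; 0 0 0 0 0 0 -0.5; 0 0 0 0 0 0 -0.4; 0 0 0 0 0 0 -0.4; 0 0 0 0 0 0 -0.4; 0 0 -0.005 0 0 0 -0.4; 0 0 -0.02 0 0 0 -0.4; 0 0 -0.03 0 0 0 -0.4; 0 0 -0.04 0 0 0 -0.4"
}}

```text
clock: 22.65
eef_pos: [0.5921, -0.3223, 0.1055]
eef_rot: [[-0.057, 0.998, -0.0], [0.998, 0.057, 0.0], [0.0, -0.0, -1.0]]
ft_force: [-0.3, -0.7, 0.2]
finger_gap: 0.3
```

```bash
python3 - <<'E'
from h import *
plan(.4495,-.1225,.15,93.3)
E
```

```text
t 22.65 pos [ 0.5921 -0.3223  0.1055] yaw 93.3 tilt [-0.0002  0.0001] gap 0.3 F [-0.3 -0.7  0.2]
turn rz -0.0 deg 0.0 then shift x 0.2076 y -0.1309 z -0.0445
```

Request:
{"op": "step_arm", "data": {
  "rows": "0 0 -0.045 0 0 0 -0.4; 0.035 -0.022 0 0 0 0 0.7; 0.035 -0.022 0 0 0 0 0.7; 0.035 -0.022 0 0 0 0 0.7; 0.035 -0.022 0 0 0 0 0.7; 0.034 -0.022 0 0 0 0 0.7; 0.034 -0.022 0 0 0 0 0.7; 0 0 0 0 0 0.158 0.7; 0 0 0 0 0 0.158 0.7; 0 0 0 0 0 0.158 0.7"
}}

```text
clock: 23.9
eef_pos: [0.449, -0.1223, 0.1501]
eef_rot: [[0.409, 0.912, 0.002], [0.912, -0.409, -0.001], [0.0, 0.002, -1.0]]
ft_force: [0.3, -0.2, 0.4]
finger_gap: 0.847
```

Request:
{"op": "step_arm", "data": {
  "rows": "0 0 0 0 0 0.158 0.7; 0 0 0 0 0 0.158 0.7; 0 0 0 0 0 0.158 0.7; 0 0 0 0 0 0.158 0.7; 0 0 0 0 0 0.158 0.7; 0 0 0 0 0 0.158 0.7; 0 0 0 0 0 0.15 0.7; 0 0 0 0 0 0 0.7; 0 0 0 0 0 0 0.7; 0 0 0 0 0 0 0.7"
}}

```text
clock: 25.15
eef_pos: [0.4487, -0.1223, 0.1489]
eef_rot: [[0.998, 0.058, 0.0], [0.058, -0.998, -0.0], [0.0, 0.0, -1.0]]
ft_force: [-0.1, -0.1, 0.2]
finger_gap: 0.85
```

```bash
python3 - <<'E'
from h import *
wrist("w7")
plan(.450,-.1225,.0037,3)
c=imaging.camera("scene");cv2.imwrite("pics/s7.png",cv2.resize(c["pixels"][120:350,40:320,::-1],None,fx=2.5,fy=2.5))
E
```

```text
[430.  73.] 2475 rect [564.9 -11.5] [ 13.2 120.6] yaw 91.7 z 0.0509
[308.  54.] 2498 rect [466.2   6.1] [18.1 88.2] yaw 169.1 z 0.0182
[282. 200.] 1564 rect [ 451.8 -122. ] [44.4 45.7] yaw 135.7 z 0.0167
[383. 374.] 490 rect [ 575.1 -310. ] [41.7 16.2] yaw 171.6 z 0.0205
t 25.2 pos [ 0.4487 -0.1223  0.1488] yaw 3.3 tilt [ 0.0002 -0.0001] gap 0.854 F [ 0.  -0.6 -0.3]
turn rz 0.005 deg -0.3 then shift x 0.0013 y 0.0003 z 0.1451
```

View pics/w7.png

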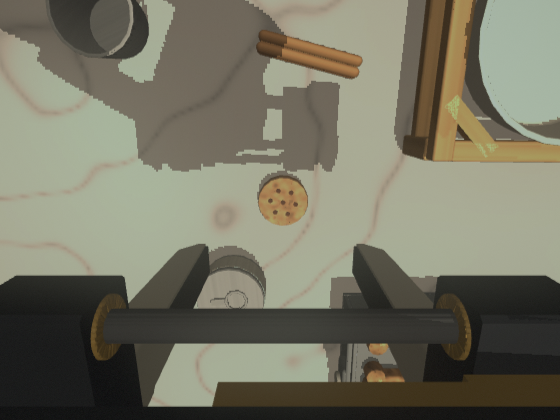

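View pics/s7.png

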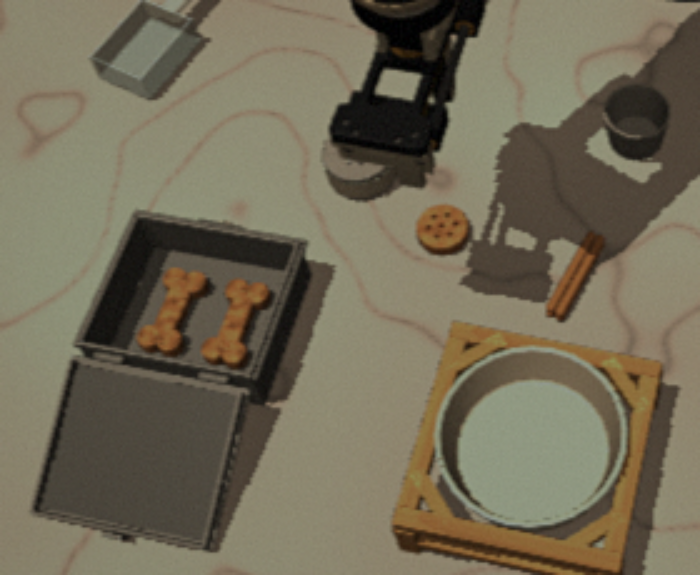

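Both bones lie flat and apart in the tub. The tan round is centred at (282,200) in the wrist view. Descending to grasp it.

Request:
{"op": "step_arm", "data": {
  "rows": "0.002 0 0.03 0 0 0 0.6; 0 0 0.03 0 0 0 0.6; 0 0 0.03 0 0 0 0.6; 0 0 0.025 0 0 0 0.6; 0 0 0.015 0 0 0 0.6; 0 0 0.01 0 0 0 0.6; 0 0 0.004 0 0 0 0.6; 0 0 0 0 0 0 0.6; 0 0 0 0 0 0 -0.5; 0 0 0 0 0 0 -0.5"
}}

```text
clock: 26.5
eef_pos: [0.4509, -0.1222, 0.005]
eef_rot: [[0.998, 0.056, 0.001], [0.056, -0.998, -0.0], [0.001, 0.0, -1.0]]
ft_force: [-0.2, 0.7, -0.4]
finger_gap: 0.632
```

Request:
{"op": "step_arm", "data": {
  "rows": "0 0 0 0 0 0 -0.5; 0 0 0 0 0 0 -0.5; 0 0 0 0 0 0 -0.5; 0 0 0 0 0 0 -0.5; 0 0 0 0 0 0 -0.5; 0 0 -0.01 0 0 0 -0.5; 0 0 -0.03 0 0 0 -0.5; 0 0 -0.04 0 0 0 -0.5; 0 0 -0.04 0 0 0 -0.5; 0 0 -0.03 0 0 0 -0.5"
}}

```text
clock: 27.75
eef_pos: [0.4507, -0.1222, 0.1567]
eef_rot: [[0.998, 0.056, 0.001], [0.056, -0.998, -0.0], [0.001, 0.001, -1.0]]
ft_force: [0.6, 0.0, -0.3]
finger_gap: 0.514
```

```bash
python3 - <<'E'
from h import *
wrist("w8",zhi=.25)
plan(.594,.261,.15,3)
E
```

```text
[428.  79.] 4248 rect [574.  -14.4] [ 31.2 111.1] yaw 100.2 z 0.0637
[452.  48.] 1321 rect [568.8   5.6] [11.2 68. ] yaw 92.5 z 0.0649
[305.  56.] 2354 rect [466.2   6.1] [17.9 88.6] yaw 169.4 z 0.0183
[517. 144.] 430 rect [634.8 -55.1] [61.8  6. ] yaw 179.4 z 0.0649
[282. 268.] 5198 rect [ 451.5 -122.5] [46.1 45.3] yaw 163.1 z 0.1685
t 27.8 pos [ 0.4521 -0.1226  0.1598] yaw 3.2 tilt [ 0.0053 -0.002 ] gap 0.514 F [ 3.1 -0.9  3.3]
turn rz 0.004 deg -0.2 then shift x 0.1617 y -0.3757 z 0.0098
```

View pics/w8.png

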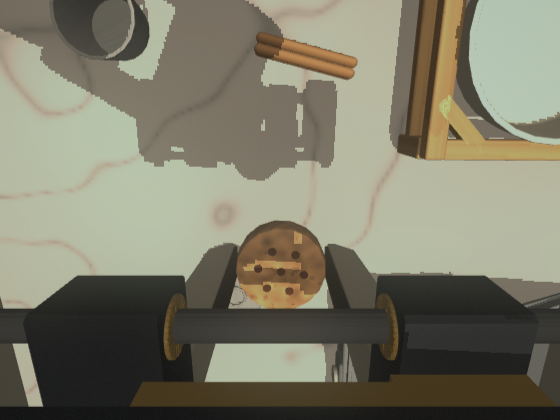

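Round is held level. Carrying it to the tray.

Request:
{"op": "step_arm", "data": {
  "rows": "0.016 -0.038 0 0 0 0 -0.5; 0.016 -0.038 0 0 0 0 -0.5; 0.016 -0.038 0 0 0 0 -0.5; 0.016 -0.038 0 0 0 0 -0.5; 0.016 -0.038 0 0 0 0 -0.5; 0.016 -0.038 0 0 0 0 -0.5; 0.016 -0.038 0 0 0 0 -0.5; 0.016 -0.038 0 0 0 0 -0.5; 0.016 -0.038 0 0 0 0 -0.5; 0.018 -0.034 0 0 0 0 -0.5"
}}

```text
clock: 29.05
eef_pos: [0.5913, 0.2637, 0.1546]
eef_rot: [[0.998, 0.056, -0.0], [0.056, -0.998, -0.0], [-0.0, 0.0, -1.0]]
ft_force: [0.2, -0.1, -0.2]
finger_gap: 0.51
```

Request:
{"op": "step_arm", "data": {
  "rows": "0 0 0 0 0 0 -0.5; 0 0 0 0 0 0 -0.5; 0 0 0 0 0 0 -0.5; 0 0 0 0 0 0 -0.5; 0 0 0 0 0 0 -0.5; 0 0 0 0 0 0 -0.5; 0 0 0 0 0 0 -0.5; 0 0 0 0 0 0 -0.5; 0 0 0 0 0 0 -0.5; 0 0 0 0 0 0 -0.5"
}}

```text
clock: 30.3
eef_pos: [0.5913, 0.2624, 0.1546]
eef_rot: [[0.998, 0.056, -0.0], [0.056, -0.998, -0.0], [-0.0, 0.0, -1.0]]
ft_force: [-0.6, 0.2, -0.2]
finger_gap: 0.514
```

```bash
python3 - <<'E'
from h import *
c,W=wrist("w9",zhi=.25)
p=W[(W[...,2]>.017)&(W[...,2]<.028)];p=p[(p[:,0]>.5)&(p[:,0]<.7)&(p[:,1]>.18)&(p[:,1]<.43)]
for lo in np.arange(.19,.42,.02):
    q=p[(p[:,1]>lo)&(p[:,1]<lo+.02)]
    if len(q)>5: print("y",lo.round(2),len(q),np.percentile(q[:,0],[1,50,99]).round(3))
for lo in np.arange(.52,.67,.02):
    q=p[(p[:,0]>lo)&(p[:,0]<lo+.02)]
    if len(q)>5: print("x",lo.round(2),len(q),np.percentile(q[:,1],[1,50,99]).round(3))
plan(.594,.261,.011,3)
E
```

```text
[279. 157.] 26390 rect [592.1 262.3] [46.1 46.8] yaw 144.3 z 0.1656
[ 22. 122.] 2118 rect [356.1 319.3] [45.7 40. ] yaw 76.4 z 0.0163
[286. 368.] 2089 rect [608.6 176.1] [118.4 157.6] yaw -176.8 z 0.0641
[539. 356.] 208 rect [883.  100.8] [ 2.2 14.1] yaw -179.8 z 0.0267
y 0.21 251 [0.532 0.553 0.663]
y 0.23 278 [0.531 0.597 0.662]
y 0.25 294 [0.53  0.596 0.662]
y 0.27 305 [0.529 0.535 0.661]
y 0.29 328 [0.528 0.654 0.66 ]
y 0.31 345 [0.527 0.653 0.659]
y 0.33 368 [0.526 0.652 0.658]
y 0.35 382 [0.525 0.592 0.657]
y 0.37 410 [0.525 0.65  0.656]
y 0.39 2139 [0.526 0.59  0.655]
y 0.41 350 [0.565 0.592 0.613]
x 0.52 1652 [0.216 0.324 0.399]
x 0.54 243 [0.212 0.396 0.4  ]
x 0.56 525 [0.395 0.403 0.414]
x 0.58 607 [0.396 0.405 0.414]
x 0.6 487 [0.396 0.404 0.415]
x 0.62 244 [0.216 0.4   0.403]
x 0.64 1558 [0.221 0.336 0.404]
x 0.66 134 [0.219 0.242 0.292]
t 30.35 pos [0.5913 0.2624 0.1546] yaw 3.2 tilt [-0.  0.] gap 0.514 F [-0.3  0.  -0.8]
turn rz 0.004 deg -0.2 then shift x 0.0026 y 0.0015 z 0.1436
```

View pics/w9.png

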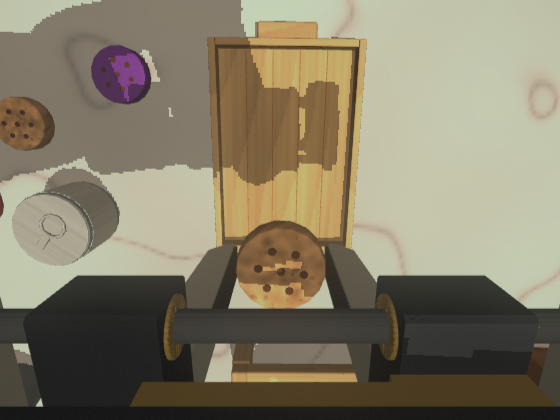

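Request:
{"op": "step_arm", "data": {
  "rows": "0.004 -0.002 0.03 0 0 0 -0.5; 0 0 0.03 0 0 0 -0.5; 0 0 0.03 0 0 0 -0.5; 0 0 0.024 0 0 0 -0.5; 0 0 0.014 0 0 0 -0.5; 0 0 0.008 0 0 0 -0.5; 0 0 0.003 0 0 0 -0.5; 0 0 0.002 0 0 0 -0.5; 0 0 0.001 0 0 0 -0.5; 0 0 0.001 0 0 0 -0.5"
}}

```text
clock: 31.6
eef_pos: [0.5954, 0.2646, 0.012]
eef_rot: [[0.998, 0.056, 0.001], [0.056, -0.998, 0.0], [0.001, -0.0, -1.0]]
ft_force: [-0.0, -0.2, -0.8]
finger_gap: 0.509
```

Request:
{"op": "step_arm", "data": {
  "rows": "0 0 0 0 0 0 -0.5; 0 0 0 0 0 0 -0.5; 0 0 0 0 0 0 0.15; 0 0 0 0 0 0 0.2; 0 0 0 0 0 0 0.2; 0 0 0 0 0 0 0.2; 0 0 -0.005 0 0 0 0.2; 0 0 -0.02 0 0 0 0.2; 0 0 -0.04 0 0 0 0.2; 0 0 -0.06 0 0 0 0.2"
}}

```text
clock: 32.85
eef_pos: [0.5946, 0.2643, 0.1382]
eef_rot: [[0.998, 0.056, -0.002], [0.056, -0.998, -0.001], [-0.002, 0.001, -1.0]]
ft_force: [1.0, 0.7, 0.1]
finger_gap: 0.601
```

```bash
python3 - <<'E'
from h import *
plan(.3505,.317,.15,25)
plan(.3505,.317,.15,-25)
plan(.3505,.317,.15,3)
E
```

```text
t 32.85 pos [0.5946 0.2643 0.1382] yaw 3.2 tilt [-0.0016 -0.0006] gap 0.601 F [1.  0.7 0.1]
turn rz -0.38 deg 21.8 then shift x -0.1989 y -0.1509 z -0.0118
t 32.85 pos [0.5946 0.2643 0.1382] yaw 3.2 tilt [-0.0016 -0.0006] gap 0.601 F [1.  0.7 0.1]
turn rz 0.492 deg -28.2 then shift x -0.2435 y 0.0554 z -0.0118
t 32.85 pos [0.5946 0.2643 0.1382] yaw 3.2 tilt [-0.0016 -0.0006] gap 0.601 F [1.  0.7 0.1]
turn rz 0.004 deg -0.2 then shift x -0.2410 y -0.0654 z -0.0118
```

Request:
{"op": "step_arm", "data": {
  "rows": "0 0 -0.012 0 0 -0.13 0.3; 0 0 0 0 0 -0.128 0.3; -0.036 -0.021 0 0 0 0 0.3; -0.036 -0.021 0 0 0 0 0.3; -0.036 -0.021 0 0 0 0 0.3; -0.036 -0.021 0 0 0 0 0.3; -0.036 -0.021 0 0 0 0 0.3; -0.036 -0.021 0 0 0 0 0.3; 0 0 0 0 0 0 0.3; 0 0 0 0 0 0 0.3"
}}

```text
clock: 34.1
eef_pos: [0.3517, 0.318, 0.1497]
eef_rot: [[0.951, 0.309, 0.002], [0.309, -0.951, 0.001], [0.002, -0.001, -1.0]]
ft_force: [0.4, -1.0, 0.1]
finger_gap: 0.648
```

Request:
{"op": "step_arm", "data": {
  "rows": "0 0 0 0 0 0 0.3; 0 0 0 0 0 0 0.3; 0 0 0 0 0 0 0.3; 0 0 0 0 0 0 0.3; 0 0 0 0 0 0 0.3; 0 0 0 0 0 0 0.3; 0 0 0 0 0 0 0.3; 0 0 0 0 0 0 0.3; 0 0 0 0 0 0 0.3; 0 0 0 0 0 0 0.3"
}}

```text
clock: 35.35
eef_pos: [0.3509, 0.3177, 0.1487]
eef_rot: [[0.951, 0.309, 0.0], [0.309, -0.951, -0.0], [0.0, 0.0, -1.0]]
ft_force: [0.3, 0.2, -0.9]
finger_gap: 0.649
```

```bash
python3 - <<'E'
from h import *
wrist("w10")
plan(.3505,.3175,.0037,18)
c=imaging.camera("scene");cv2.imwrite("pics/s10.png",cv2.resize(c["pixels"][150:370,320:520,::-1],None,fx=2.5,fy=2.5))
E
```

```text
[280. 198.] 1587 rect [351.6 320.2] [46.  44.7] yaw -157.3 z 0.0168
[505. 227.] 4440 rect [568.7 355. ] [ 77.5 117.5] yaw 82.7 z 0.0203
[541. 242.] 241 rect [615.2 354.8] [70.7  8.4] yaw 86.8 z 0.0073
[540. 267.] 263 rect [627.9 338.8] [ 9.7 64.7] yaw 90.4 z 0.0073
[552. 286.] 607 rect [647.2 322.8] [14.9 48.1] yaw 107.3 z 0.0143
t 35.4 pos [0.3509 0.3177 0.1486] yaw 18.0 tilt [-0. -0.] gap 0.654 F [ 0.6  0.  -1. ]
turn rz -0.0 deg 0.0 then shift x -0.0004 y 0.0001 z 0.1449
```

View pics/w10.png

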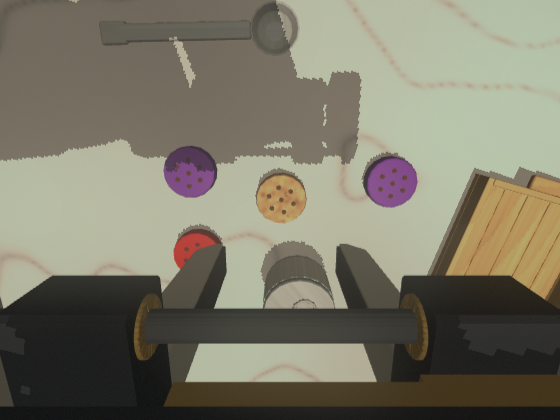

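View pics/s10.png

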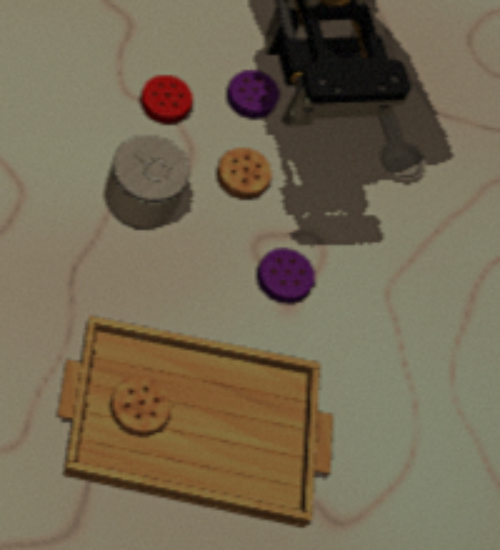

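First round lies flat in the tray. The tan round_b is at (280,198), with purple at (190,172) and (391,182), red at (195,250) and the tin all clear of the finger paths.

Request:
{"op": "step_arm", "data": {
  "rows": "0 -0.001 0.03 0 0 0 0.28; 0 0 0.03 0 0 0 0.28; 0 0 0.03 0 0 0 0.28; 0 0 0.025 0 0 0 0.28; 0 0 0.014 0 0 0 0.28; 0 0 0.01 0 0 0 0.28; 0 0 0.005 0 0 0 0.28; 0 0 0 0 0 0 0.28; 0 0 0 0 0 0 -0.5; 0 0 0 0 0 0 -0.5"
}}

```text
clock: 36.7
eef_pos: [0.3508, 0.3188, 0.0051]
eef_rot: [[0.951, 0.309, 0.001], [0.309, -0.951, 0.001], [0.001, -0.0, -1.0]]
ft_force: [-0.2, -0.1, 1.6]
finger_gap: 0.514
```

Request:
{"op": "step_arm", "data": {
  "rows": "0 0 0 0 0 0 -0.5; 0 0 0 0 0 0 -0.5; 0 0 0 0 0 0 -0.5; 0 0 0 0 0 0 -0.5; 0 0 0 0 0 0 -0.5; 0 0 -0.01 0 0 0 -0.5; 0 0 -0.03 0 0 0 -0.5; 0 0 -0.04 0 0 0 -0.5; 0 0 -0.04 0 0 0 -0.5; 0 0 -0.03 0 0 0 -0.5"
}}

```text
clock: 37.95
eef_pos: [0.3506, 0.3187, 0.1568]
eef_rot: [[0.951, 0.309, 0.001], [0.309, -0.951, 0.001], [0.001, -0.0, -1.0]]
ft_force: [0.1, -0.2, -1.0]
finger_gap: 0.512
```

```bash
python3 - <<'E'
from h import *
wrist("w11",zhi=.25)
plan(.591,.349,.15,3)
E
```

```text
[500. 227.] 4939 rect [572.5 353.5] [ 95.4 121.2] yaw 79.8 z 0.0209
[532. 267.] 362 rect [628.9 337.5] [96.7  9.9] yaw 90.4 z 0.0073
[280. 264.] 5239 rect [351.5 319.9] [45.7 45.9] yaw -154.2 z 0.1683
[545. 286.] 1246 rect [653.4 312.8] [ 3.8 47.2] yaw 92.8 z 0.0178
t 38.0 pos [0.3518 0.3196 0.1599] yaw 18.0 tilt [0.0046 0.0035] gap 0.511 F [1.7 2.7 3.1]
turn rz 0.262 deg -15.0 then shift x 0.2404 y -0.0168 z 0.0099
```

View pics/w11.png

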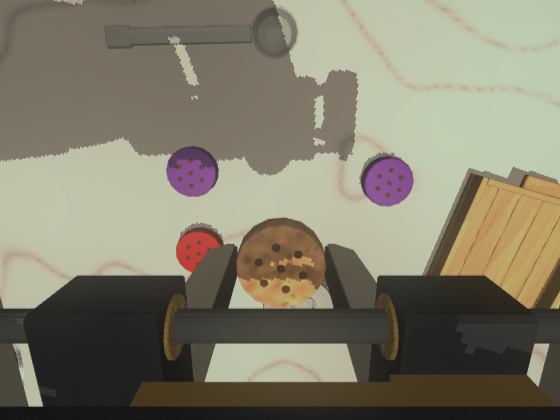

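Request:
{"op": "step_arm", "data": {
  "rows": "0 0 0 0 0 0.131 -0.5; 0 0 0 0 0 0.131 -0.5; 0.034 -0.002 0 0 0 0 -0.5; 0.034 -0.002 0 0 0 0 -0.5; 0.034 -0.002 0 0 0 0 -0.5; 0.034 -0.002 0 0 0 0 -0.5; 0.034 -0.002 0 0 0 0 -0.5; 0.035 -0.003 0 0 0 0 -0.5; 0.035 -0.003 0 0 0 0 -0.5; 0 0 0 0 0 0 -0.5"
}}

```text
clock: 39.25
eef_pos: [0.5906, 0.3468, 0.154]
eef_rot: [[0.999, 0.051, -0.0], [0.051, -0.999, -0.0], [-0.0, 0.0, -1.0]]
ft_force: [-0.3, -1.0, -0.4]
finger_gap: 0.513
```

Request:
{"op": "step_arm", "data": {
  "rows": "0 0 0 0 0 0 -0.5; 0 0 0 0 0 0 -0.5; 0 0 0 0 0 0 -0.5; 0 0 0 0 0 0 -0.5; 0 0 0 0 0 0 -0.5; 0 0 0 0 0 0 -0.5; 0 0 0 0 0 0 -0.5; 0 0 0 0 0 0 -0.5; 0 0 0 0 0 0 -0.5; 0 0 0 0 0 0 -0.5"
}}

```text
clock: 40.5
eef_pos: [0.5894, 0.3471, 0.1546]
eef_rot: [[0.999, 0.052, 0.0], [0.052, -0.999, 0.0], [0.0, -0.0, -1.0]]
ft_force: [0.8, 0.7, -0.1]
finger_gap: 0.513
```

```bash
python3 - <<'E'
from h import *
wrist("w12",zhi=.25)
plan(.591,.349,.011,3)
E
```

```text
[279. 216.] 14063 rect [590.3 348.5] [46.7 46.7] yaw -170.1 z 0.1657
t 40.55 pos [0.5894 0.3471 0.1546] yaw 3.0 tilt [-0.0001 -0.    ] gap 0.511 F [ 0.6 -0.2 -0.4]
turn rz -0.0 deg 0.0 then shift x 0.0017 y -0.0018 z 0.1436
```

View pics/w12.png

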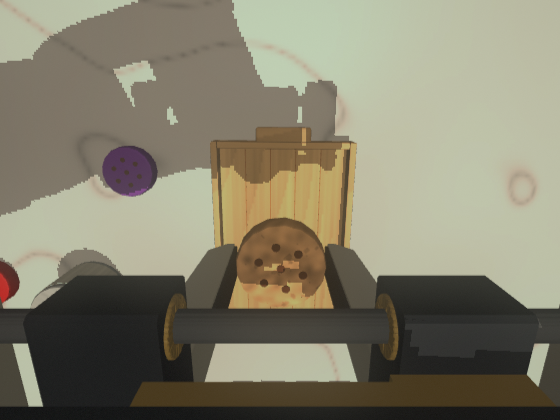

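Request:
{"op": "step_arm", "data": {
  "rows": "0.002 -0.002 0.03 0 0 0 -0.5; 0 0 0.03 0 0 0 -0.5; 0 0 0.03 0 0 0 -0.5; 0 0 0.024 0 0 0 -0.5; 0 0 0.014 0 0 0 -0.5; 0 0 0.008 0 0 0 -0.5; 0 0 0.003 0 0 0 -0.5; 0 0 0.002 0 0 0 -0.5; 0 0 0.001 0 0 0 -0.5; 0 0 0.001 0 0 0 -0.5"
}}

```text
clock: 41.8
eef_pos: [0.5915, 0.3493, 0.012]
eef_rot: [[0.999, 0.052, 0.001], [0.052, -0.999, 0.0], [0.001, -0.0, -1.0]]
ft_force: [0.2, -0.3, 1.0]
finger_gap: 0.511
```

Request:
{"op": "step_arm", "data": {
  "rows": "0 0 0 0 0 0 -0.5; 0 0 0 0 0 0 -0.5; 0 0 0 0 0 0 0.15; 0 0 0 0 0 0 0.2; 0 0 0 0 0 0 0.2; 0 0 0 0 0 0 0.2; 0 0 -0.005 0 0 0 0.2; 0 0 -0.02 0 0 0 0.2; 0 0 -0.04 0 0 0 0.2; 0 0 -0.06 0 0 0 0.2"
}}

```text
clock: 43.05
eef_pos: [0.5907, 0.3489, 0.1381]
eef_rot: [[0.999, 0.052, -0.002], [0.052, -0.999, -0.001], [-0.002, 0.001, -1.0]]
ft_force: [0.9, 0.4, 0.4]
finger_gap: 0.598
```

```bash
python3 - <<'E'
from h import *
plan(.465,.005,.15,79.3)
E
```

```text
t 43.05 pos [0.5907 0.3489 0.1381] yaw 3.0 tilt [-0.0015 -0.0008] gap 0.598 F [0.9 0.4 0.4]
turn rz -1.332 deg 76.3 then shift x -0.3612 y -0.0596 z -0.0119
```

Request:
{"op": "step_arm", "data": {
  "rows": "0 0 -0.012 0 0 -0.148 0.2; 0 0 0 0 0 -0.148 0.2; 0 0 0 0 0 -0.148 0.2; 0 0 0 0 0 -0.148 0.2; 0 0 0 0 0 -0.148 0.2; 0 0 0 0 0 -0.148 0.2; 0 0 0 0 0 -0.148 0.2; 0 0 0 0 0 -0.148 0.2; 0 0 0 0 0 -0.148 0.2; -0.036 -0.006 0 0 0 0 0.2"
}}

```text
clock: 44.3
eef_pos: [0.5789, 0.3159, 0.15]
eef_rot: [[0.182, 0.983, 0.002], [0.983, -0.182, 0.001], [0.001, 0.002, -1.0]]
ft_force: [0.3, 0.2, 0.3]
finger_gap: 0.603
```

Request:
{"op": "step_arm", "data": {
  "rows": "-0.036 -0.006 0 0 0 0 0.2; -0.036 -0.006 0 0 0 0 0.2; -0.036 -0.006 0 0 0 0 0.2; -0.036 -0.006 0 0 0 0 0.2; -0.036 -0.006 0 0 0 0 0.2; -0.036 -0.006 0 0 0 0 0.2; -0.036 -0.006 0 0 0 0 0.2; -0.036 -0.006 0 0 0 0 0.2; -0.036 -0.006 0 0 0 0 0.2; 0 0 0 0 0 0 0.2"
}}

```text
clock: 45.55
eef_pos: [0.4653, 0.0052, 0.15]
eef_rot: [[0.188, 0.982, 0.002], [0.982, -0.188, -0.0], [0.0, 0.002, -1.0]]
ft_force: [0.8, -0.1, -0.6]
finger_gap: 0.601
```

Request:
{"op": "step_arm", "data": {
  "rows": "0 0 0 0 0 0 0.2; 0 0 0 0 0 0 0.2; 0 0 0 0 0 0 0.2; 0 0 0 0 0 0 0.2; 0 0 0 0 0 0 0.2; 0 0 0 0 0 0 0.2; 0 0 0 0 0 0 0.2; 0 0 0 0 0 0 0.2; 0 0 0 0 0 0 0.2; 0 0 0 0 0 0 0.2"
}}

```text
clock: 46.8
eef_pos: [0.4655, 0.0066, 0.1486]
eef_rot: [[0.186, 0.983, 0.0], [0.983, -0.186, 0.0], [0.0, -0.0, -1.0]]
ft_force: [-0.1, -0.9, -0.1]
finger_gap: 0.601
```

```bash
python3 - <<'E'
from h import *
wrist("w13")
plan(.465,.005,.005,79.3)
c=imaging.camera("scene");cv2.imwrite("pics/s13.png",cv2.resize(c["pixels"][150:370,320:520,::-1],None,fx=2.5,fy=2.5))
E
```

```text
[280. 201.] 1399 rect [465.6   7.1] [16.5 86.7] yaw 168.4 z 0.0184
[533. 262.] 3222 rect [574.9 230.8] [90.4 66.3] yaw -144.2 z 0.0223
[295. 299.] 1060 rect [566.   -4.6] [ 14.8 100.5] yaw 90.3 z 0.0269
t 46.85 pos [0.4655 0.0066 0.1487] yaw 79.3 tilt [0. 0.] gap 0.602 F [0.6 1.7 0.5]
turn rz -0.0 deg 0.0 then shift x -0.0017 y -0.0002 z 0.1437
```

View pics/w13.png

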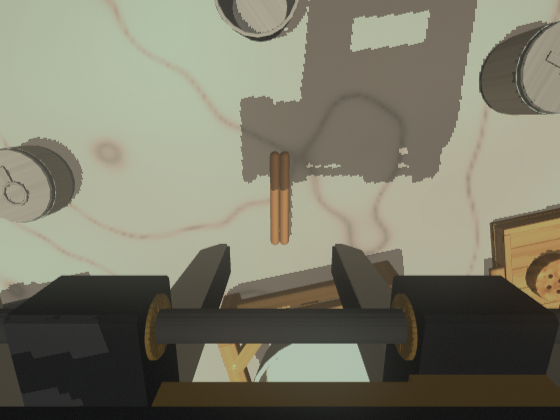

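View pics/s13.png

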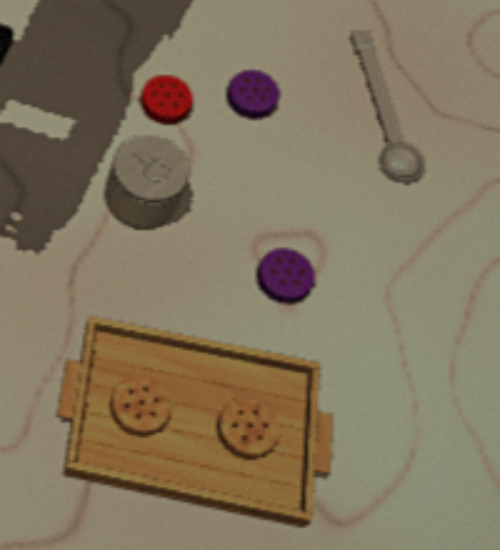

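Both rounds lie flat in the tray. The chew is centred at (280,201) in the wrist view.

Request:
{"op": "step_arm", "data": {
  "rows": "0 0 0.03 0 0 0 0.1; 0 0 0.03 0 0 0 0.1; 0 0 0.03 0 0 0 0.1; 0 0 0.025 0 0 0 0.1; 0 0 0.015 0 0 0 0.1; 0 0 0.009 0 0 0 0.1; 0 0 0.005 0 0 0 0.1; 0 0 0 0 0 0 0.1; 0 0 0 0 0 0 -0.8; 0 0 0 0 0 0 -0.8",
  "squeeze": 15
}}

```text
clock: 48.15
eef_pos: [0.4657, 0.0066, 0.005]
eef_rot: [[0.186, 0.983, 0.001], [0.983, -0.186, -0.0], [0.0, 0.001, -1.0]]
ft_force: [-0.0, 0.2, 0.5]
finger_gap: 0.383
```

Request:
{"op": "step_arm", "data": {
  "rows": "0 0 0 0 0 0 -1; 0 0 0 0 0 0 -1; 0 0 0 0 0 0 -1; 0 0 0 0 0 0 -1; 0 0 0 0 0 0 -1; 0 0 -0.01 0 0 0 -1; 0 0 -0.03 0 0 0 -1; 0 0 -0.05 0 0 0 -1; 0 0 -0.05 0 0 0 -1; 0 0 -0.04 0 0 0 -1"
}}

```text
clock: 49.4
eef_pos: [0.4654, 0.0066, 0.1872]
eef_rot: [[0.186, 0.983, 0.002], [0.983, -0.186, -0.0], [0.0, 0.002, -1.0]]
ft_force: [0.4, -0.1, -1.0]
finger_gap: 0.19
```

```bash
python3 - <<'E'
from h import *
wrist("w14",zhi=.3)
plan(.645,.018,.185,79.3)
E
```

```text
[282. 256.] 3349 rect [456.6   9.2] [17.8 67.3] yaw 167.6 z 0.2007
[520. 258.] 6654 rect [594.2 247.8] [128.9  98.4] yaw 69.2 z 0.0221
[352. 267.] 385 rect [562.4  68.1] [13.7 38.4] yaw 88.9 z 0.0269
[238. 328.] 404 rect [437.1   3.3] [ 1.2 13.7] yaw 169.8 z 0.2925
[324. 324.] 355 rect [439.8  22.8] [ 1.1 12.1] yaw 170.0 z 0.2924
[ 41. 357.] 764 rect [ 537.  -186.7] [ 45.3 353.6] yaw 124.3 z 0.0211
[ 80. 353.] 309 rect [ 525.  -158.8] [ 28.7 312.8] yaw 128.0 z 0.0211
[286. 387.] 5691 rect [443.7   8.8] [82.   3.3] yaw 79.4 z 0.2997
t 49.45 pos [0.4674 0.0065 0.1914] yaw 79.3 tilt [ 0.0075 -0.0007] gap 0.183 F [ 3.4 -0.1  5.1]
turn rz 0.0 deg -0.0 then shift x 0.0443 y 0.1724 z 0.0064
```

View pics/w14.png

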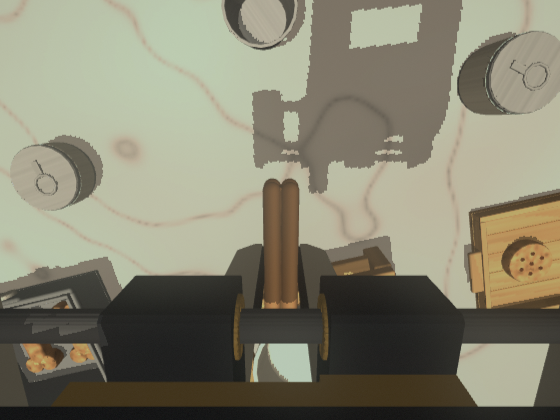

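Request:
{"op": "step_arm", "data": {
  "rows": "0.009 0.034 0 0 0 0 -1; 0.009 0.034 0 0 0 0 -1; 0.009 0.034 0 0 0 0 -1; 0.009 0.035 0 0 0 0 -1; 0.009 0.035 0 0 0 0 -1; 0 0 0 0 0 0 -1; 0 0 0 0 0 0 -1; 0 0 0 0 0 0 -1; 0 0 0 0 0 0 -1; 0 0 0 0 0 0 -1"
}}

```text
clock: 50.7
eef_pos: [0.6427, 0.0188, 0.1849]
eef_rot: [[0.186, 0.983, 0.0], [0.983, -0.186, -0.0], [0.0, 0.0, -1.0]]
ft_force: [-0.4, -0.2, -0.4]
finger_gap: 0.186
```

```bash
python3 - <<'E'
from h import *
c,W=wrist("w15",zhi=.3)
p=W[(W[...,2]>.073)&(W[...,2]<.083)];p=p[(p[:,0]>.55)&(p[:,0]<.74)&(abs(p[:,1]-.02)<.09)]
(xc,yc),r=cv2.minEnclosingCircle((p[:,:2]*1000).astype(np.float32));print(len(p),xc,yc,r)
f=W[(W[...,2]>.03)&(W[...,2]<.05)&(abs(W[...,0]-.645)<.05)&(abs(W[...,1]-.02)<.05)];print("floor",len(f),np.median(f[:,2]) if len(f) else 0)
plan(.6445,.018,.045,79.3)
E
```

```text
[507.  99.] 10241 rect [596.  249.3] [130.5 101.8] yaw 72.2 z 0.0218
[318. 142.] 5866 rect [645.8  20.6] [175.1 174.6] yaw -135.9 z 0.0647
[  8. 210.] 628 rect [ 597.  -253.4] [35.9 77.5] yaw 164.4 z 0.0209
[282. 260.] 2918 rect [633.9  22.1] [17.5 67.1] yaw 166.2 z 0.1984
[238. 327.] 422 rect [614.   15.7] [ 1.1 13.9] yaw 170.3 z 0.2902
[324. 327.] 415 rect [617.4  34.9] [ 1.2 13. ] yaw 168.6 z 0.2902
[526. 379.] 350 rect [937.4 274.2] [12.1 43.5] yaw 139.0 z 0.0209
[278. 391.] 10447 rect [621.1  20.8] [82.   3.4] yaw 79.3 z 0.2994
2935 646.2843017578125 20.4560604095459 74.71148681640625
floor 7531 0.039970610695705594
t 50.75 pos [0.6427 0.0189 0.1848] yaw 79.3 tilt [ 0.0001 -0.    ] gap 0.189 F [-0.  -0.4  0. ]
turn rz -0.0 deg 0.0 then shift x -0.0005 y 0.0019 z 0.1398
```

View pics/w15.png

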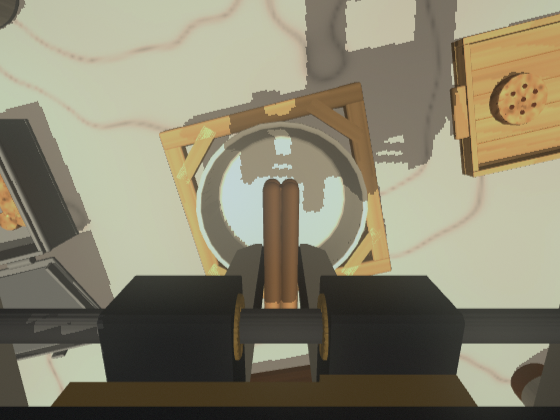

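The chew is over the bowl centre, and the depth data puts the bowl floor at 40 mm. Lowering.

Request:
{"op": "step_arm", "data": {
  "rows": "0.001 0.003 0.03 0 0 0 -1; 0 0 0.03 0 0 0 -1; 0 0 0.03 0 0 0 -1; 0 0 0.02 0 0 0 -1; 0 0 0.014 0 0 0 -1; 0 0 0.007 0 0 0 -1; 0 0 0.004 0 0 0 -1; 0 0 0.002 0 0 0 -1; 0 0 0.001 0 0 0 -1; 0 0 0 0 0 0 -1"
}}

```text
clock: 52.0
eef_pos: [0.6461, 0.0193, 0.0469]
eef_rot: [[0.186, 0.983, 0.0], [0.983, -0.186, 0.0], [0.0, 0.0, -1.0]]
ft_force: [-0.9, -0.6, 0.2]
finger_gap: 0.189
```

Request:
{"op": "step_arm", "data": {
  "rows": "0 0 0.001 0 0 0 -1; 0 0 0 0 0 0 -1; 0 0 0 0 0 0 -1; 0 0 0 0 0 0 -1; 0 0 0 0 0 0 -1; 0 0 0 0 0 0 -1; 0 0 0 0 0 0 -1; 0 0 0 0 0 0 -1; 0 0 0 0 0 0 -1; 0 0 0 0 0 0 -1"
}}

```text
clock: 53.25
eef_pos: [0.646, 0.0193, 0.0456]
eef_rot: [[0.186, 0.983, -0.0], [0.983, -0.186, -0.0], [-0.0, -0.0, -1.0]]
ft_force: [-0.4, -0.4, 0.2]
finger_gap: 0.192
```

Request:
{"op": "step_arm", "data": {
  "rows": "0 0 0.001 0 0 0 -1; 0 0 0 0 0 0 -1; 0 0 0 0 0 0 -1; 0 0 0 0 0 0 -1; 0 0 0 0 0 0 -1; 0 0 0 0 0 0 -1; 0 0 0 0 0 0 -1; 0 0 0 0 0 0 -1; 0 0 0 0 0 0 -1; 0 0 0 0 0 0 -1"
}}

```text
clock: 54.5
eef_pos: [0.646, 0.0193, 0.0448]
eef_rot: [[0.186, 0.983, 0.0], [0.983, -0.186, -0.0], [0.0, 0.0, -1.0]]
ft_force: [-1.4, 0.2, 5.3]
finger_gap: 0.188
```

Contact at 5 N. Releasing, lifting and backing off.

Request:
{"op": "step_arm", "data": {
  "rows": "0 0 0 0 0 0 -0.5; 0 0 0 0 0 0 -0.4; 0 0 0 0 0 0 -0.4; 0 0 0 0 0 0 -0.4; 0 0 -0.005 0 0 0 -0.4; 0 0 -0.02 0 0 0 -0.4; 0 0 -0.04 0 0 0 -0.4; 0 0 -0.05 0 0 0 -0.4; 0 0 -0.05 0 0 0 -0.4; 0 0 -0.03 0 0 0 0.3"
}}

```text
clock: 55.75
eef_pos: [0.6465, 0.0193, 0.2442]
eef_rot: [[0.186, 0.983, 0.004], [0.983, -0.186, -0.0], [0.001, 0.004, -1.0]]
ft_force: [-0.3, 0.6, -0.3]
finger_gap: 0.364
```

Request:
{"op": "step_arm", "data": {
  "rows": "0 -0.03 0 0 0 0 0.5; 0 -0.04 0 0 0 0 0.5; 0 -0.04 0 0 0 0 0.5; 0 -0.04 0 0 0 0 0.5; 0 -0.04 0 0 0 0 0.5; 0 -0.03 0 0 0 0 0.5; 0 0 0 0 0 0 0.5; 0 0 0 0 0 0 0.5; 0 0 0 0 0 0 0.5; 0 0 0 0 0 0 0.5"
}}

```text
clock: 57.0
eef_pos: [0.4302, 0.06, 0.2395]
eef_rot: [[0.186, 0.983, -0.0], [0.983, -0.186, -0.0], [-0.0, -0.0, -1.0]]
ft_force: [0.3, 0.0, 0.6]
finger_gap: 0.746
```

```bash
python3 - <<'E'
from h import *
print(observe()["eef_pos"],observe()["clock"])
c=imaging.camera("scene");W=cloud(c);cv2.imwrite("pics/s16.png",cv2.resize(c["pixels"][130:370,40:480,::-1],None,fx=1.8,fy=1.8))
for t in("bone_a_center","round_a_center","chew_center"):
    print(t,[( [round(float(v),3) for v in r["point"]],round(r["conf"],2)) for r in imaging.pinpoint(t,"scene")])
seg(c,W)
c2=imaging.camera("side");cv2.imwrite("pics/d16.png",cv2.resize(c2["pixels"][110:350,130:510,::-1],None,fx=2,fy=2))
for n,cc in(("scene",c),("side",c2)):
  W=cloud(cc)
  for nm,(x0,x1,y0,y1,z0,z1) in dict(tt=(.33,.46,.16,.3,.045,.065),tf=(.34,.47,-.29,-.15,.028,.045)).items():
    s=(W[...,0]>x0)&(W[...,0]<x1)&(W[...,1]>y0)&(W[...,1]<y1)&(W[...,2]>z0)&(W[...,2]<z1);p=W[s]
    if len(p)>20:
        r=cv2.minAreaRect((p[:,:2]*1000).astype(np.float32));print(n,nm,len(p),np.round(r[0]),np.round(r[1]))
E
```

```text
[0.43020237 0.06001419 0.23952881] 57.0
bone_a_center [([0.589, -0.267, 0.012], 0.86)]
round_a_center []
chew_center [([0.642, 0.023, 0.049], 0.67), ([0.406, -0.217, 0.014], 0.22), ([0.592, 0.267, 0.009], 0.21)]
[108. 244.] 418 rect [ 593.2 -320.4] [79.3 38.2] yaw -177.2 z 0.0223
[133. 248.] 437 rect [ 589.6 -262.3] [78.7 38.7] yaw -176.8 z 0.0225
[398. 318.] 6536 rect [592.  307.4] [134.2 214.7] yaw 92.4 z 0.0237
[252. 299.] 389 rect [646.   21.3] [16.2 89.2] yaw 168.9 z 0.0593
[243. 343.] 407 rect [730.8  25.8] [ 12.7 175.4] yaw 93.1 z 0.0496
[ 57. 405.] 2458 rect [ 921.5 -254. ] [ 48.4 212.7] yaw 111.4 z 0.032
[161. 415.] 340 rect [886.6 -78.8] [ 20.8 104.6] yaw 98.9 z 0.0109
scene tt 706 [396. 233.] [65. 64.]
scene tf 581 [ 407. -217.] [67. 65.]
side tt 295 [395. 230.] [66. 63.]
side tf 577 [ 404. -220.] [65. 66.]
```

View pics/s16.png

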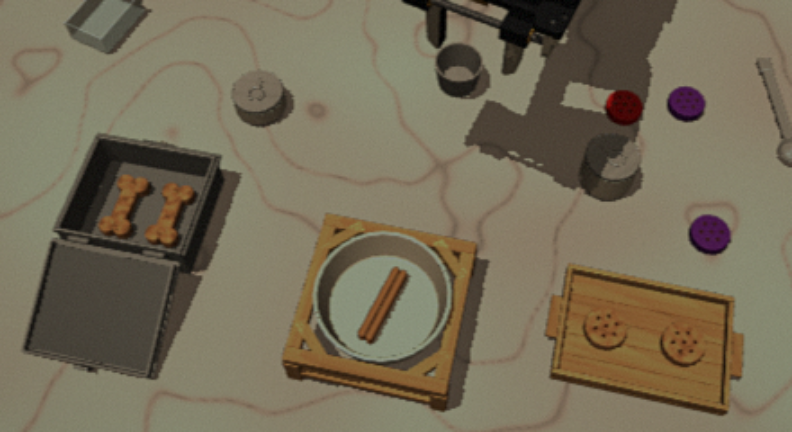

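View pics/d16.png

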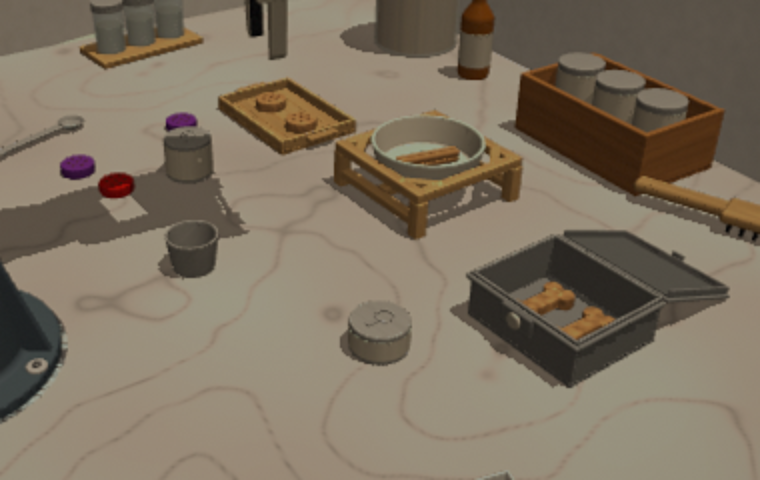

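All five treats lie flat and apart in their containers. The tins are unmoved and the gripper is clear at z 0.24, so I'm handing the job in.

```bash
python3 -c "
from bench import manip;print(manip.job_done())"
```

```text
the job is handed in; nothing more can be done
None
```

The job is done and handed in after about 57 s of the 128 s allowed. In the order asked, I laid both bones in the grey tub, both tan rounds in the bamboo tray, and the chew stick in the white bowl. I lowered each one to its container's floor before releasing it.

**Last checks:**
- **Bones and chew:** heights and outlines show the bones flat and side by side (tops about 22 mm) and the chew flat near the middle of the bowl (top about 59 mm, floor 40 mm).
- **Rounds:** the scene and side pictures show both lying flat and apart in the tray.
- **Tins and look-alikes:** both tins are where they started, within the 2 mm measurement error. I never touched the purple and red look-alikes.

**What disagreed or failed:**
- In the last scene picture the network found only one bone and no rounds, and it gave two weak false "chew" hits. The pictures show all five treats in place.
- The colour measurement merged the rounds with the tray wood, so their final resting position is confirmed by eye only.
- The cameras differed from each other by up to about 4 mm, and this caused no problem.

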